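Sort the growing-table levelling screws by pitch on the thread gauge

TASK

Three levelling screws from the growing tables look alike but have a fine, a medium and a coarse thread: sort them on the bench thread gauge, pushing each one sideways against the notched blade that matches its thread until the teeth drop fully home in the grooves all along the blade, and leave it seated there. Slide the screws along the table, do not lift them, and leave the pot, the trowel and the tin where they are.

Things in the scene. Friction and masses are not known exactly. Their poses are not given: they have to be found in the camera images.
- fine_screw_mid (a point): Fine-thread steel levelling screw, loose, lying, 140 mm long, 0.75 kg, pitch 8 mm. Point: on its axis, middle of the bare thread, 25 mm above the table. y along the screw, x across it, z up. Thread 36 mm across crests, 28 across grooves, bare for 52 mm each way. At -y a hexagon head (50 mm over flats, 58 over corners, y -52 to -66), at +y a fixed hexagon nut (same width, y 52 to 68) and a 6 mm free end.
- medium_screw_mid (a point): Medium-thread steel levelling screw, loose, lying, 140 mm long, 0.75 kg, pitch 12 mm. Point: on its axis, middle of the bare thread, 25 mm above the table. y along the screw, x across it, z up. Otherwise just like the fine screw. All three rest on flats of head and nut: they slide and do not roll; the thread clears the table by 7 mm. A groove lies at y = 0 on the side facing the blade.
- coarse_screw_mid (a point): Coarse-thread steel levelling screw, loose, lying, 140 mm long, 0.75 kg, pitch 18 mm. Point: on its axis, middle of the bare thread, 25 mm above the table. y along the screw, x across it, z up. Otherwise just like the fine screw. At the start each screw's own x points within 0.22 rad of world +x.
- fine_seat (a point): Point where the middle of the fine-thread screw is when fully home and centred on the 8 mm blade (9 notch teeth, one at y = 0). The screw is home when its crests touch the notch bottoms, 18 mm beyond this point in +x. Frame, same for all seats: x away from the robot, square to the notched edge; y along the edge; z up.
- medium_seat (a point): Point where the middle of the medium-thread screw is when fully home and centred on the 12 mm blade (7 notch teeth, one at y = 0). A screw one whole pitch off along y seats as well if head and nut clear the blade. Crests on teeth, or a wrong blade: the screw stops 2 to 4 mm short; shift it a little along y.
- coarse_seat (a point): Point where the middle of the coarse-thread screw is when fully home and centred on the 18 mm blade (5 notch teeth, one at y = 0). The three seats are in a row 175 mm apart with one yaw; their order differs from run to run.
- gauge_base: Bench thread gauge: fixed blue bar, 60 x 480 x 21 mm (x, y, z), origin under its centre. On it three level blades, each 80 mm wide and 8 mm thick (z 21 to 29 mm), reach towards the robot: notch bottoms at x = -60 mm, 3.7 mm teeth pointing to -x. The bar's front is 48 mm beyond the seat points, so the blades stand free of it by 30 mm.
- clay_pot_mid (a point): Bystander: a small terracotta plant pot standing upright, 90 mm across the rim, 85 mm high; the point is on its axis 42 mm above its foot.
- trowel_mid (a point): Bystander: a hand trowel lying on the table, 300 mm long, wooden handle, steel blade 66 mm wide; the point is at the neck between them, 12 mm above the table; own x runs from handle to blade tip.
- grease_tin_mid (a point): Bystander: a round green tin with an aluminium lid, 74 mm across, 50 mm high; the point is its centre.
Things that resemble listed ones, but are neither listed nor needed, are in the scene too. What is shaped like the part that bears fine_screw_mid but orange is not meant.

How it is judged:
By the outcome, as a careful person would: the job done as asked, in the order asked, and still so for the second after the job is handed in, with the robot touching nothing.
It also fails if it takes over 72 s, if anything falls off the work surface, if the arm or the gripper's body presses on something with over 40 N, if the wrist force passes 120 N, or if a joint passes its speed limit or range.

ROBOT

A 7-joint arm with a two-finger parallel gripper is mounted at the origin on the work surface. World frame = base frame: x ahead of the robot, y to its left, z up, the work surface at z = 0. Lengths are in m, angles in rad, forces in N, time in s.
With the tool pointing down it reaches from about 0.4 to 0.925 m from the base axis. Payload 5.6 kg.
Tool frame: the origin (TCP) lies on the centre line of the jaws, within the pads' length; the fingertips stand 17 mm ahead of it and the grasp point (between the pads) lies 2 mm behind it; x points along the fingers, z is the direction in which the jaws open and shut, and the axes are right-handed (so a half turn about x gives the same grasp; the last joint's range is limited). The gripper opens to 85 mm and grips with 20 to 120 N. Pads are 22 mm wide; open, the fingers measure 114 mm over their backs; the gripper's body (76 mm by 85 mm) begins 54 mm behind the grasp point. The pads swing forward as they close: fully open they stand 13 mm farther back than shut.
Start: joints at [-1.33, 0.468, -0.012, 1.603, 0.006, 1.071, -0.056], TCP at [0.182, 0.624, 0.217] pointing down, gripper open.
Joint ranges: [-2.53, 2.53], [-0.31, 2.02], [-1.57, 1.55], [0.28, 2.44], [-1.29, 4.43], [0.15, 1.84], [-2.92, 2.92]. Speed limits (rad/s): [2.57, 2.57, 3.14, 3.14, 3.14, 3.14, 3.14].

INTERFACE

Orientations are given as a unit quaternion [w, x, y, z].
In Python, from plant import bot gives the robot as it stands. The module is installed in compiled form; this text tells all that it offers.
- The arm moves only by the tool step_arm, never from a script. Its argument "targets" is a list of rows, each a list of 2 entries, a list of its own where there are three numbers: the shift along the tool's x, y, z in m, then the turn about the tool's x in rad. A call has 1 to 12 rows; each row is the pose to reach, as a shift and turn from the pose commanded when the call began, along the tool's axes at that moment; what a row does not reach only later rows make up. A row lasts 1/8 s, in which the tool goes at most 62.5 mm and 10.7 degrees, less where a joint would pass 70% of its speed; a pose out of reach is approached as far as the arm can. A call with a gripper value outside its range is refused whole. "jaw" is the closure, from 0 (fully open) to 1 (shut), set as the call begins (left out, the last holds). The fingers move at their own pace and stop on an object; the grip force is fixed at half the most. Time passes only in rows, so rows that repeat a pose let the fingers close. It gives the time, the measured TCP pose, the force and the opening at its end, in the units of the state.
- bot.get_state(): the state, without advancing time (a new reading comes with each control period).
- bot.snapshot(name): name is "scene" or "top"; returns the picture (384x512x3 uint8, red, green, blue); there is no depth.
- bot.get_calibration(name): a dict with "vfov" (degrees; the focal length in pixels is half the picture's height over the tangent of half this angle, whatever the lens; pixels are square), "cx", "cy" (the principal point, pixels), "dist_coeffs" ([k1, k2, p1, p2, k3] as OpenCV has them; the pictures are not rectified), "eye" and "rotation" of the camera in the world. Camera axes: x right, y up, looking along -z (the intrinsics and any distortion apply to the point x, -y, -z); pixel columns grow to the right and rows downward; lengths in m; the calibration is good to about 2 mm. A picture is of the moment at which its call begins. get_calibration takes no time and is no camera call.
- bot.job_done(): hands the job in, once; it reports no verdict.
The state is a dict: "time_s": time; "joint_positions": joint angles; "joint_velocities": joint speeds; "joint_efforts": joint torques, N m; "tcp_pos": TCP position; "orientation": TCP orientation; "force": force on the tool from outside, world axes, zero at the start; "ft_torque": the same for the moment, N m; "finger_gap": finger opening in m.
Only numpy, scipy, OpenCV 4.12 (cv2) and the standard library are available. Lean on these libraries where they do the work, as an engineer would, in place of code of your own. Each camera call takes 0.05 s, during which the arm holds its last target.

## Working session

There is one attempt and no reset: what is moved stays moved. The work goes in short steps, Python scripts to look and compute and a tool call to move; the robot and the scene stay as the last step left them, time stands still between calls to the robot, and variables do not carry over. Pictures are saved under pics/ and viewed, and the job is handed in when it is done.

Besides the shell and the picture viewer there is one more tool, called as name(argument=value, ...) on one line, values as JSON. step_arm: Moves the arm, as the interface text tells. Its arguments: {"type":"object","properties":{"targets":{"type":"array"},"jaw":{"type":"number"}},"required":["targets"]}

```bash
mkdir -p pics; python3 - <<'E'
from plant import bot
import cv2, numpy as np
s=bot.get_state()
for k,v in s.items(): print(k,np.round(v,4))
for n in ["scene","top"]:
    c=bot.get_calibration(n); print(n,c)
    im=bot.snapshot(n); np.save(f"pics/{n}0.npy",im)
    cv2.imwrite(f"pics/{n}0.png",im[:,:,::-1])
E
```

```text
time_s 0.0
joint_positions [-1.33    0.4684 -0.0115  1.6036  0.006   1.0714 -0.0563]
joint_velocities [ 0.0007 -0.0013 -0.0011  0.0015 -0.      0.0008  0.0015]
joint_efforts [ 1.00000e-04 -5.32389e+01  2.12000e-02 -2.51305e+01  1.14000e-02
  7.70000e-03  0.00000e+00]
tcp_pos [0.182  0.6234 0.2157]
orientation [ 0.5653 -0.4246  0.5662  0.4238]
force [ 0.2362 -0.6063 -0.2293]
ft_torque [ 0.0183  0.0066 -0.039 ]
finger_gap 0.0857
scene {'vfov': 50.635243573653234, 'cx': 256.23549510969406, 'cy': 192.71411364833605, 'dist_coeffs': array([-0.05572605,  0.        ,  0.        ,  0.        ,  0.        ]), 'eye': array([ 1.43655083, -0.11582188,  1.05297024]), 'rotation': array([0.66923273, 0.27524984, 0.26250927, 0.63832121])}
top {'vfov': 44.16959440747977, 'cx': 251.96311325354657, 'cy': 194.52960960951668, 'dist_coeffs': array([-0.18329225,  0.        ,  0.        ,  0.        ,  0.        ]), 'eye': array([ 0.10667821, -0.08066976,  1.6640315 ]), 'rotation': array([ 0.71896936,  0.07870468, -0.07893069, -0.68604561])}
```

View pics/scene0.png

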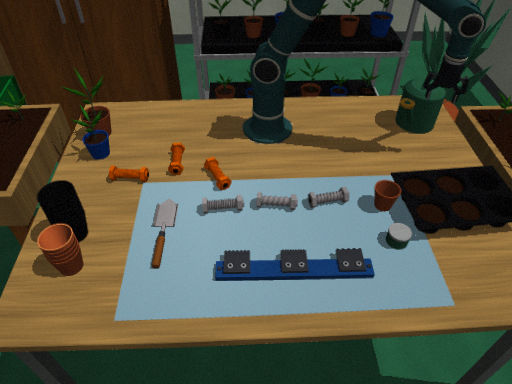

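View pics/top0.png

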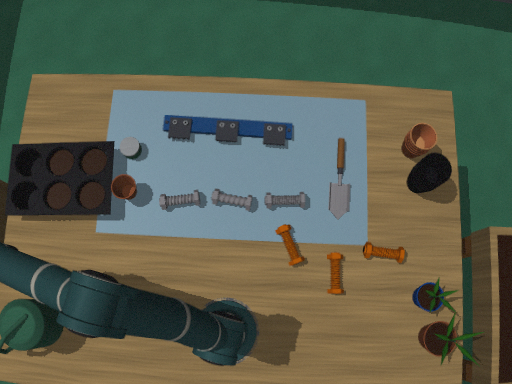

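```bash
cat > h.py <<'E'
import numpy as np, cv2, sys
from scipy.spatial.transform import Rotation as R
from plant import bot
def cam(n):
    c=bot.get_calibration(n); f=192/np.tan(np.radians(c['vfov'])/2)
    K=np.array([[f,0,c['cx']],[0,f,c['cy']],[0,0,1]])
    q=c['rotation']; Rm=R.from_quat([q[1],q[2],q[3],q[0]]).as_matrix()
    return K,c['dist_coeffs'],np.array(c['eye']),Rm
def ray(n,uv,z):
    K,d,e,Rm=cam(n)
    p=cv2.undistortPoints(np.array(uv,float).reshape(-1,1,2),K,d).reshape(-1,2)
    D=np.c_[p[:,0],-p[:,1],-np.ones(len(p))]@Rm.T
    t=(z-e[2])/D[:,2]
    return e+D*t[:,None]
def proj(n,P):
    K,d,e,Rm=cam(n)
    C=(np.atleast_2d(P)-e)@Rm; C=C*[1,-1,-1]
    return cv2.projectPoints(C.reshape(-1,1,3),np.zeros(3),np.zeros(3),K,d)[0].reshape(-1,2)
def rectify(n,im,x0,x1,y0,y1,z,s):
    # orthographic resample of plane z; rows: x descending, cols: y descending ; s px per m
    xs=np.arange(x1,x0,-1/s); ys=np.arange(y1,y0,-1/s)
    X,Y=np.meshgrid(xs,ys,indexing='ij')
    uv=proj(n,np.c_[X.ravel(),Y.ravel(),np.full(X.size,z)]).astype(np.float32)
    return cv2.remap(im,uv[:,0].reshape(X.shape),uv[:,1].reshape(X.shape),cv2.INTER_CUBIC)
E
python3 - <<'E'
from h import *
t=np.load('pics/top0.npy'); s=np.load('pics/scene0.npy')
print(ray('top',[[180,200],[232,198],[286,200]],.025).round(3)); print(ray('scene',[[328,197],[276,201],[222,204]],.025).round(3))
def save(n,a): cv2.imwrite(f'pics/{n}.png',a[:,:,::-1])
save('t_scr',cv2.resize(t[175:225,150:320],None,fx=4.6,fy=4.6,interpolation=cv2.INTER_CUBIC))
save('s_scr',cv2.resize(s[175:225,190:360],None,fx=4.6,fy=4.6,interpolation=cv2.INTER_CUBIC))
save('t_bl',cv2.resize(t[105:155,155:305],None,fx=5,fy=5,interpolation=cv2.INTER_CUBIC))
save('s_bl',cv2.resize(s[240:290,210:380],None,fx=4.6,fy=4.6,interpolation=cv2.INTER_CUBIC))
E
cd pics; python3 -c "
import cv2,numpy as np
L=[cv2.imread(f'{n}.png') for n in ['t_scr','t_bl']]
for i,a in enumerate(L): L[i]=np.pad(a,((0,5),(0,800-a.shape[1]),(0,0)))
cv2.imwrite('A.png',np.vstack(L))
L=[cv2.imread(f'{n}.png') for n in ['s_scr','s_bl']]
for i,a in enumerate(L): L[i]=np.pad(a,((0,5),(0,800-a.shape[1]),(0,0)))
cv2.imwrite('B.png',np.vstack(L))
"
```

```text
[[ 0.447  0.182  0.025]
 [ 0.463 -0.002  0.025]
 [ 0.465 -0.194  0.025]]
[[ 0.453  0.185  0.025]
 [ 0.464 -0.001  0.025]
 [ 0.469 -0.189  0.025]]
```

View pics/A.png

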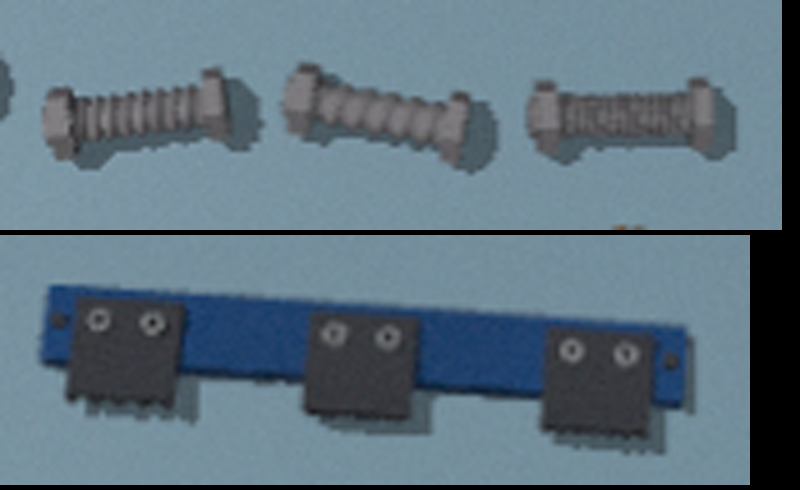

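View pics/B.png

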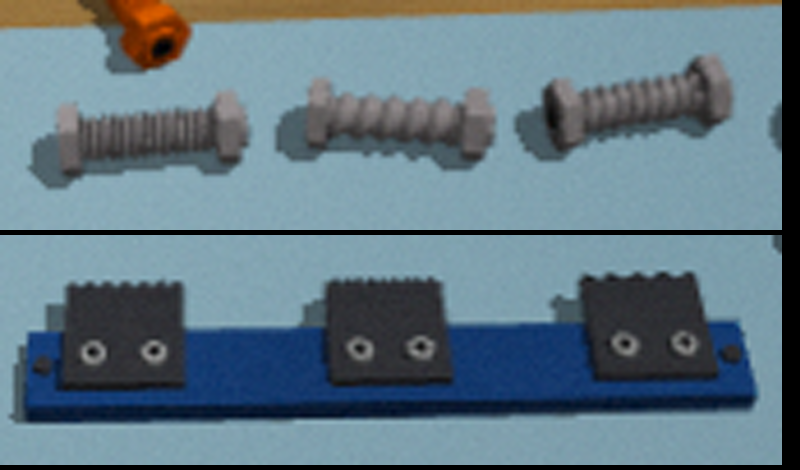

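```bash
cat > m.py <<'E'
from h import *
def smask(im):
    hsv=cv2.cvtColor(im,cv2.COLOR_RGB2HSV); 
    return ((hsv[...,1]<60)&(hsv[...,2]>60)).astype(np.uint8)
def screw(n,im,g,s=1000,z=.025,half=(.05,.1)):
    """refine axis pose from guess (x,y)"""
    r=rectify(n,im,g[0]-half[0],g[0]+half[0],g[1]-half[1],g[1]+half[1],z,s)
    m=smask(cv2.GaussianBlur(r,(5,5),0)); m=cv2.morphologyEx(m,cv2.MORPH_OPEN,np.ones((5,5)))
    k,l,st,c=cv2.connectedComponentsWithStats(m)
    cen=np.array([half[1]*s,half[0]*s]); ok=[i for i in range(1,k) if st[i,4]>1500]
    i=min(ok,key=lambda i:np.hypot(*(c[i]-cen))); 
    v,u=np.nonzero(l==i)
    X=g[0]+half[0]-v/s; Y=g[1]+half[1]-u/s
    P=np.c_[X,Y]; mu=P.mean(0); w,V=np.linalg.eigh(np.cov((P-mu).T)); a=V[:,1]; a*=np.sign(a[1]); 
    b=np.array([a[1],-a[0]])
    for it in range(2): # refine axis using mid-line of thread
        tt=(P-mu)@a; nn=(P-mu)@b
        e=np.arange(-.1,.1,.001); wd=[];mid=[]
        for q in e:
            k=(tt>=q)&(tt<q+.001)
            wd.append(np.ptp(nn[k]) if k.sum()>2 else 0); mid.append((nn[k].max()+nn[k].min())/2 if k.sum()>2 else 0)
        wd=np.array(wd);mid=np.array(mid)
        k=np.abs(e)<.042; f=np.polyfit(e[k],mid[k],1)
        f2=np.polyfit(e[(wd>.02)],mid[wd>.02],1)
        if it==0:
            mu=mu+b*f2[1]; a=a+b*f2[0]; a/=np.hypot(*a); b=np.array([a[1],-a[0]])
    ext=(tt.min(),tt.max())
    th=.047
    lo=[q for q,x in zip(e,wd) if q<-.02 and x<th]; 
    lo=[q for q,x in zip(e,wd) if -.065<q<-.03 and x>th]; hi=[q for q,x in zip(e,wd) if .03<q<.065 and x>th]
    il=max(lo)+.001 if lo else np.nan; ih=min(hi) if hi else np.nan
    return dict(mu=mu,a=a,yaw=-np.arctan2(a[0],a[1]),ext=ext,inner=(il,ih),mid_in=mu+a*(il+ih)/2,mid_ext=mu+a*(sum(ext)/2-.004),wd=wd,mask=m,r=r,f2=f2)
E
python3 - <<'E'
from m import *
for n in ['top','scene']:
    im=np.load(f'pics/{n}0.npy')
    for nm,g in [('med',(.45,.183)),('coarse',(.463,-.002)),('fine',(.467,-.191))]:
        d=screw(n,im,g); print(n,nm,'yaw %.3f'%d['yaw'],'mu',d['mu'].round(4),'ext',np.round(d['ext'],4),'inner',np.round(d['inner'],4),'mid_in',d['mid_in'].round(4),'mid_ext',d['mid_ext'].round(4))
        cv2.imwrite(f'pics/m_{n}_{nm}.png',np.hstack([d['r'][:,:,::-1],np.repeat(d['mask'][...,None]*255,3,2)]))
    # gauge
    hsv=cv2.cvtColor(im,cv2.COLOR_RGB2HSV)
    r=rectify(n,im,.56,.76,-.28,.28,.029,1200); cv2.imwrite(f'pics/g_{n}.png',r[:,:,::-1])
import glob
cv2.imwrite('pics/M.png',np.vstack([cv2.imread(f'pics/m_{n}_{k}.png') for n in ['top','scene'] for k in ['med','coarse','fine']]))
cv2.imwrite('pics/G.png',np.vstack([cv2.imread(f'pics/g_{n}.png') for n in ['top','scene']]))
E
```

```text
top med yaw 0.171 mu [0.4489 0.1858] ext [-0.0755  0.0767] inner [-0.051  0.046] mid_in [0.4493 0.1833] mid_ext [0.4495 0.1824]
top coarse yaw -0.142 mu [0.4592 0.0015] ext [-0.0749  0.0753] inner [-0.054  0.044] mid_in [ 0.4585 -0.0034] mid_ext [ 0.4587 -0.0023]
top fine yaw 0.062 mu [ 0.4655 -0.1896] ext [-0.0746  0.0752] inner [-0.05   0.047] mid_in [ 0.4656 -0.1911] mid_ext [ 0.4657 -0.1933]
scene med yaw 0.221 mu [0.4471 0.1918] ext [-0.0768  0.076 ] inner [-0.046  0.041] mid_in [0.4477 0.1894] mid_ext [0.4481 0.1875]
scene coarse yaw -0.136 mu [0.458  0.0019] ext [-0.0749  0.0738] inner [-0.04  0.03] mid_in [ 0.4573 -0.003 ] mid_ext [ 0.4574 -0.0026]
scene fine yaw 0.084 mu [ 0.4638 -0.1877] ext [-0.0733  0.0751] inner [-0.03  0.03] mid_in [ 0.4638 -0.1877] mid_ext [ 0.464  -0.1908]Traceback (most recent call last):
  File "<stdin>", line 11, in <module>
    return _nx.concatenate(arrs, 0, dtype=dtype, casting=casting)
           ~~~~~~~~~~~~~~~^^^^^^^^^^^^^^^^^^^^^^^^^^^^^^^^^^^^^^^
ValueError: all the input array dimensions except for the concatenation axis must match exactly, but along dimension 1, the array at index 0 has size 402 and the array at index 1 has size 400
```

```bash
python3 - <<'E'
import cv2,numpy as np
cv2.imwrite('pics/M.png',np.vstack([cv2.imread(f'pics/m_{n}_{k}.png')[:98,:400] if 0 else cv2.resize(cv2.imread(f'pics/m_{n}_{k}.png'),(400,98)) for n in ['top','scene'] for k in ['med','coarse','fine']]))
cv2.imwrite('pics/G.png',np.vstack([cv2.imread(f'pics/g_{n}.png') for n in ['top','scene']]))
E
```

```text
(no output)
```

View pics/M.png

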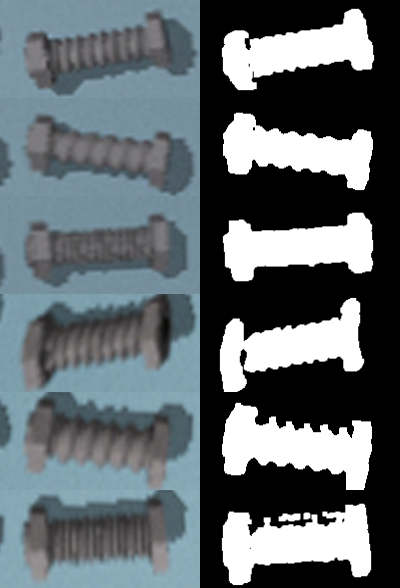

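View pics/G.png

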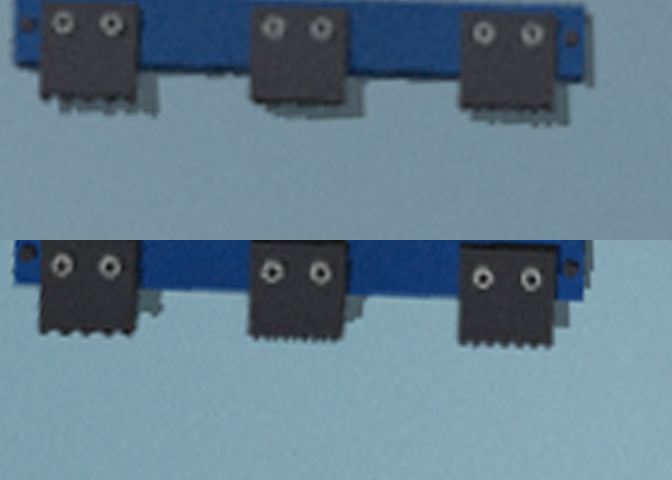

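```bash
cat > g.py <<'E'
from h import *
def gauge(n,im,s=1500,z=.029,pr=True):
    x0,x1,y0,y1=.57,.76,-.29,.28
    r=rectify(n,im,x0,x1,y0,y1,z,s); hsv=cv2.cvtColor(cv2.GaussianBlur(r,(3,3),0),cv2.COLOR_RGB2HSV)
    m=((hsv[...,2]<95)&(hsv[...,1]<110)).astype(np.uint8)
    m=cv2.morphologyEx(m,cv2.MORPH_CLOSE,np.ones((9,9)));m=cv2.morphologyEx(m,cv2.MORPH_OPEN,np.ones((9,9)))
    k,l,st,c=cv2.connectedComponentsWithStats(m)
    out=[]
    for i in range(1,k):
        if not 5000<st[i,4]<20000: continue
        if not st[i,2]<170: continue
        v,u=np.nonzero(l==i); P=np.c_[x1-v/s,y1-u/s]; out.append(P)
    out.sort(key=lambda P:-P[:,1].mean())
    res=[]
    for P in out:
        # front edge: min x per y column
        ys=np.round(P[:,1]*s).astype(int); cols=np.unique(ys)
        fr=np.array([[P[ys==q,0].min(),q/s] for q in cols if (ys==q).sum()>20])
        k=np.abs(fr[:,1]-fr[:,1].mean())<.036
        f=np.polyfit(fr[k,1],fr[k,0],1)
        # side edges, rows in front part
        xs=np.round(P[:,0]*s).astype(int); xm=fr[:,0].mean()
        rows=[q for q in np.unique(xs) if xm+.008<q/s<xm+.028]
        L=np.array([[P[xs==q,1].min(),P[xs==q,1].max(),q/s] for q in rows])
        # y centre extrapolated to front using the gauge yaw later
        res.append(((L[:,0].mean()+L[:,1].mean())/2,L[:,2].mean(),np.mean(L[:,1]-L[:,0]),f[0],np.polyval(f,fr[k,1].mean()),fr[k,1].mean(),fr[k,0]))
        if pr: print(n,'yc %.4f at x %.4f width %.4f  slope %.4f front x %.4f'%res[-1][:5], 'p10/p90 of front',np.round(np.percentile(fr[k,0]-np.polyval(f,fr[k,1]),[5,95]),4))
    yc=np.array([q[0] for q in res]);xc=np.array([q[1] for q in res]);fx=np.array([q[4] for q in res])
    return yc,xc,fx,m,r
if __name__=='__main__':
    for n in ['top','scene']:
        im=np.load(f'pics/{n}0.npy'); yc,xc,fx,m,r=gauge(n,im)
        p=np.polyfit(yc,fx,1); print('yaw(from front)',-np.arctan(p[0]),'spacing',np.hypot(np.diff(yc),np.diff(fx)), 'resid',fx-np.polyval(p,yc))
        cv2.imwrite(f'pics/gm_{n}.png',m*255)
E
python3 g.py
```

```text
top yc 0.2048 at x 0.6917 width 0.0830  slope 0.0578 front x 0.6732 p10/p90 of front [-0.0043  0.0044]
top yc 0.0303 at x 0.6857 width 0.0816  slope 0.1204 front x 0.6666 p10/p90 of front [-0.0024  0.003 ]
top yc -0.1442 at x 0.6830 width 0.0813  slope 0.0628 front x 0.6644 p10/p90 of front [-0.0037  0.0027]
yaw(from front) -0.02526539660614455 spacing [0.17460089 0.17458136] resid [ 0.00071563 -0.00143091  0.00071527]
scene yc 0.2054 at x 0.7023 width 0.0830  slope 0.0220 front x 0.6835 p10/p90 of front [-0.0019  0.0012]
scene yc 0.0320 at x 0.6970 width 0.0800  slope 0.0346 front x 0.6784 p10/p90 of front [-0.0008  0.0007]
scene yc -0.1423 at x 0.6930 width 0.0788  slope 0.0230 front x 0.6740 p10/p90 of front [-0.0004  0.0004]
yaw(from front) -0.027160318417376237 spacing [0.17347459 0.17427672] resid [ 0.00012542 -0.00025024  0.00012483]
```

```bash
cat > s.py <<'E'
from h import *
def tool():
    s=bot.get_state(); q=s['orientation']; Rm=R.from_quat([q[1],q[2],q[3],q[0]]).as_matrix()
    return s,np.array(s['tcp_pos']),Rm
def to(tx,ty,tz,yaw_z=None):
    """shift (tool axes) and turn so that TCP at world target & tool z direction angle = yaw_z (mod pi)"""
    s,p,Rm=tool(); d=Rm.T@(np.array([tx,ty,tz])-p)
    az=np.arctan2(Rm[1,2],Rm[0,2]); t=0
    if yaw_z is not None:
        t=(yaw_z-az+np.pi/2)%np.pi-np.pi/2; t=-t # tool x points down
    print('t',round(float(s['time_s']),3),'tcp',p.round(4),'az',az.round(4),'F',np.round(s['force'],1),'gap',round(float(s['finger_gap']),4),'q1,7',np.round(s['joint_positions'],2))
    print('shift',d.round(4),'turn',round(t,4),'| other turn',round(t-np.sign(t)*np.pi,4))
if __name__=='__main__':
    s,p,Rm=tool(); print(Rm.round(3))
    to(*map(float,sys.argv[1:5]))
E
python3 s.py .4656 -.192 .15 .062
```

```text
[[-0.    -0.96   0.28 ]
 [-0.002  0.28   0.96 ]
 [-1.    -0.    -0.002]]
t 0.1 tcp [0.1819 0.6235 0.2158] az 1.2869 F [ 0.5 -0.5  0.8] gap 0.0856 q1,7 [-1.33  0.47 -0.01  1.6   0.01  1.07 -0.06]
shift [ 0.067  -0.5007 -0.7032] turn 1.2249 | other turn -1.9167
```

step_arm(targets=[[[0, -0.409, -0.374], 0.6], [[0, -0.409, -0.374], 0.8], [[0, -0.409, -0.374], 1.0], [[0, -0.409, -0.374], 1.2], [[0, -0.409, -0.374], 1.225], [[0, -0.409, -0.374], 1.225], [[0, -0.409, -0.374], 1.225], [[0, -0.409, -0.374], 1.225], [[0, -0.409, -0.374], 1.225], [[0, -0.409, -0.374], 1.225]], jaw=0)

```text
time_s: 1.35
tcp_pos: [0.4716, 0.146, 0.2167]
orientation: [0.707, -0.019, 0.707, 0.018]
force: [-0.7, 1.0, -0.5]
finger_gap: 0.0852
```

```bash
python3 s.py .4656 -.192 .12 .062
```

```text
[[ 0.001 -0.054  0.999]
 [-0.001  0.999  0.054]
 [-1.    -0.001  0.001]]
t 1.35 tcp [0.4716 0.146  0.2167] az 0.0536 F [-0.7  1.  -0.5] gap 0.0852 q1,7 [-0.78  0.2   0.47  2.   -0.11  0.96 -0.2 ]
shift [ 0.0972 -0.337  -0.0242] turn -0.0084 | other turn 3.1332
```

step_arm(targets=[[[0, -0.06, -0.006], 0], [[0, -0.12, -0.012], 0], [[0.02, -0.18, -0.018], -0.008], [[0.04, -0.24, -0.024], -0.008], [[0.06, -0.3, -0.024], -0.008], [[0.09, -0.337, -0.024], -0.008], [[0.097, -0.337, -0.024], -0.008], [[0.097, -0.337, -0.024], -0.008]])

```text
time_s: 2.35
tcp_pos: [0.4665, -0.1858, 0.119]
orientation: [0.706, -0.025, 0.707, 0.026]
force: [1.2, 0.2, 0.1]
finger_gap: 0.0855
```

```bash
python3 s.py .4656 -.192 .032 .062; python3 - <<'E'
from h import *
im=bot.snapshot('scene'); cv2.imwrite('pics/c1.png',cv2.resize(im[120:260,150:350],None,fx=4,fy=4)[:,:,::-1])
E
```

```text
[[-0.002 -0.071  0.997]
 [ 0.001  0.997  0.071]
 [-1.     0.001 -0.002]]
t 2.35 tcp [ 0.4665 -0.1858  0.119 ] az 0.0713 F [1.2 0.2 0.1] gap 0.0855 q1,7 [-0.19  0.4   0.61  2.07 -0.32  0.77  0.69]
shift [ 0.087  -0.0062 -0.0012] turn 0.0093 | other turn -3.1323
```

View pics/c1.png

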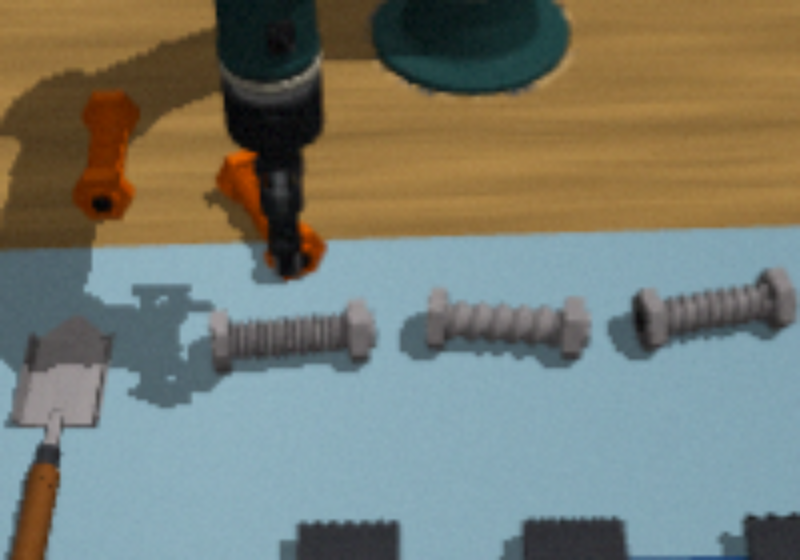

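step_arm(targets=[[[0.03, 0, 0], 0], [[0.06, 0, 0], 0], [[0.085, 0, 0], 0], [[0.085, 0, 0], 0], [[0.085, 0, 0], 0]])

```text
time_s: 3.02
tcp_pos: [0.468, -0.1868, 0.036]
orientation: [0.707, -0.025, 0.706, 0.025]
force: [-0.0, 0.1, -0.7]
finger_gap: 0.0851
```

```bash
python3 s.py .4656 -.192 .032 .062
```

```text
[[ 0.002 -0.071  0.997]
 [-0.     0.997  0.071]
 [-1.    -0.     0.002]]
t 3.025 tcp [ 0.468  -0.1868  0.036 ] az 0.0714 F [-0.   0.1 -0.7] gap 0.0851 q1,7 [-0.09  0.54  0.5   2.1  -0.46  0.6   0.81]
shift [ 0.004  -0.005  -0.0028] turn 0.0094 | other turn -3.1321
```

step_arm(targets=[[[0.004, -0.004, -0.003], 0.01], [[0.004, -0.004, -0.003], 0.01]], jaw=0.3)

```text
time_s: 3.28
tcp_pos: [0.4642, -0.192, 0.0312]
orientation: [0.707, -0.021, 0.706, 0.021]
force: [0.0, 0.5, -0.1]
finger_gap: 0.0595
```

step_arm(targets=[[[0, 0, 0], 0], [[0, 0, 0], 0], [[0, 0, 0], 0], [[0, 0, 0], 0]], jaw=0.9)

```text
time_s: 3.78
tcp_pos: [0.4641, -0.1916, 0.0307]
orientation: [0.707, -0.021, 0.707, 0.021]
force: [-0.4, -0.5, 0.4]
finger_gap: 0.0087
```

```bash
python3 s.py .56 -.192 .032 -.026; python3 - <<'E'
from h import *
im=bot.snapshot('scene'); cv2.imwrite('pics/c2.png',cv2.resize(im[120:260,150:350],None,fx=4,fy=4)[:,:,::-1])
E
```

```text
[[ 0.    -0.06   0.998]
 [ 0.     0.998  0.06 ]
 [-1.     0.     0.   ]]
t 3.775 tcp [ 0.4641 -0.1916  0.0307] az 0.06 F [-0.4 -0.5  0.4] gap 0.0087 q1,7 [-0.08  0.55  0.5   2.11 -0.47  0.59  0.81]
shift [-0.0013 -0.0061  0.0957] turn 0.086 | other turn -3.0556
```

View pics/c2.png

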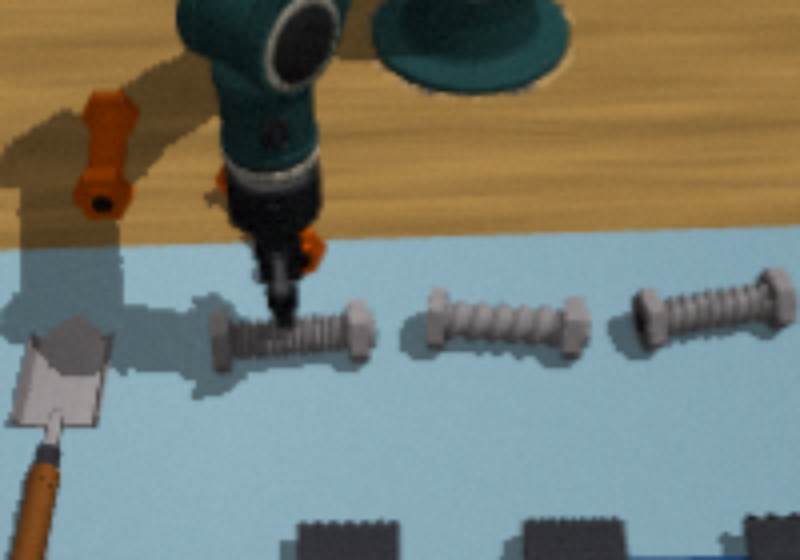

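```bash
python3 - <<'E'
from h import *
print(proj('scene',[[.464,-.192,.014],[.464,-.192,.031],[.464,-.192,.05],[0,0,0],[.464,-.192,0.025],[.464,-.192,.06]]).round(1), (np.array([[285,325]])/4+[150,120]))
print(proj('top',[[0,0,0],[.182,.624,.217]]))
im=bot.snapshot('top'); cv2.imwrite('pics/c3.png',cv2.resize(im[150:290,190:390],None,fx=4,fy=4)[:,:,::-1])
im=bot.snapshot('scene'); cv2.imwrite('pics/c3s.png',cv2.resize(im[150:230,180:280],None,fx=8,fy=8,interpolation=cv2.INTER_CUBIC)[:,:590*2,::-1])
print(bot.get_state()['finger_gap'])
E
```

```text
[[221.3 205. ]
 [221.  201.7]
 [220.7 197.9]
 [267.2 127.7]
 [221.1 202.9]
 [220.5 195.9]] [[221.25 201.25]]
[[224.41138587 330.92780209]
 [ 29.22647617 261.96977838]]
0.008777118812132053
```

View pics/c3.png

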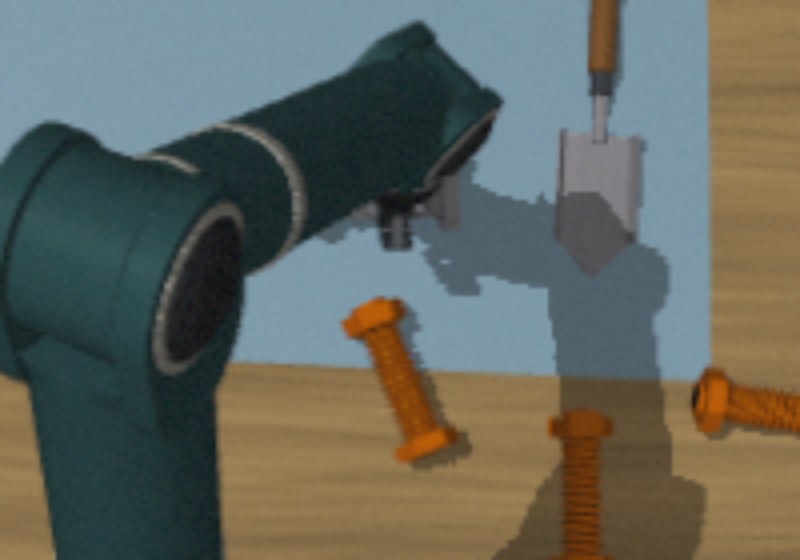

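```bash
python3 -c "
import cv2
a=cv2.imread('pics/c3s.png');print(a.shape);cv2.imwrite('pics/c3t.png',a[:590])"
```

```text
(640, 800, 3)
```

View pics/c3t.png

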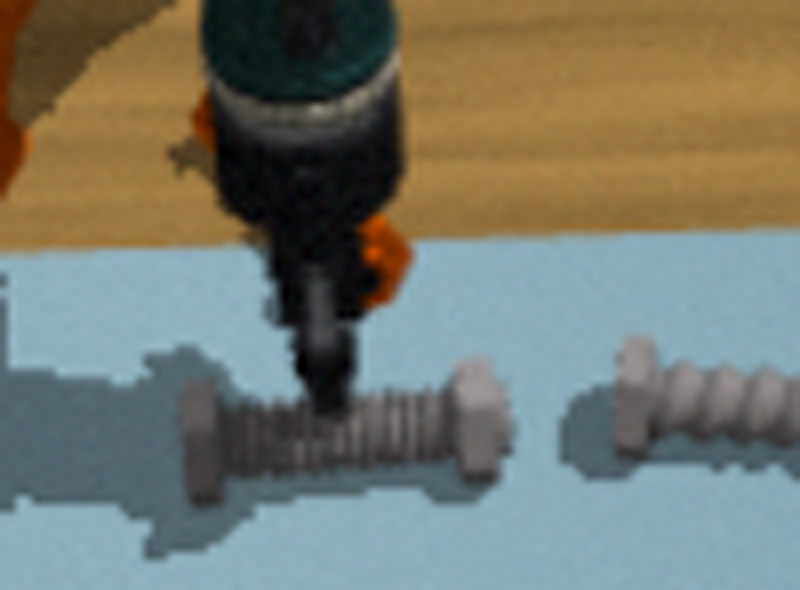

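```bash
python3 - <<'E'
from h import *
for z in [0,.014,.025,.04,.05]: print(z,ray('top',[[289,211]],z).round(4),ray('scene',[[221,201.5]],z).round(4))
print(proj('top',[[.464,-.192,.014],[.464,-.192,.043]]))
E
```

```text
0 [[ 0.4305 -0.2078  0.    ]] [[ 0.4335 -0.1945  0.    ]]
0.014 [[ 0.4277 -0.2067  0.014 ]] [[ 0.4468 -0.1934  0.014 ]]
0.025 [[ 0.4256 -0.2058  0.025 ]] [[ 0.4573 -0.1926  0.025 ]]
0.04 [[ 0.4227 -0.2047  0.04  ]] [[ 0.4716 -0.1915  0.04  ]]
0.05 [[ 0.4207 -0.2039  0.05  ]] [[ 0.4811 -0.1907  0.05  ]]
[[285.1972398  200.84241163]
 [285.80851583 199.12006078]]
```

step_arm(targets=[[[-0.05, 0, 0], 0], [[-0.1, 0, 0], 0], [[-0.12, 0, 0], 0], [[-0.12, 0, 0], 0]])

```text
time_s: 4.42
tcp_pos: [0.4652, -0.1918, 0.1521]
orientation: [0.708, -0.021, 0.705, 0.021]
force: [0.5, -0.4, 0.1]
finger_gap: 0.0084
```

```bash
python3 s.py .4656 -.192 .032 .062; python3 - <<'E'
from h import *
p=np.array(bot.get_state()['tcp_pos']); print('tip proj',proj('scene',p-[0,0,.017]),proj('top',p-[0,0,.017]))
a=bot.snapshot('top'); b=bot.snapshot('scene')
np.save('pics/top4.npy',a);np.save('pics/scene4.npy',b)
A=cv2.resize(a[170:240,240:340],None,fx=8,fy=8,interpolation=cv2.INTER_CUBIC)
B=cv2.resize(b[140:210,180:280],None,fx=8,fy=8,interpolation=cv2.INTER_CUBIC)
cv2.imwrite('pics/c4a.png',A[:,:,::-1]);cv2.imwrite('pics/c4b.png',B[:,:,::-1])
E
```

```text
[[ 0.004 -0.06   0.998]
 [-0.     0.998  0.06 ]
 [-1.    -0.     0.004]]
t 4.425 tcp [ 0.4652 -0.1918  0.1521] az 0.0603 F [ 0.5 -0.4  0.1] gap 0.0084 q1,7 [-0.22  0.34  0.66  2.05 -0.28  0.83  0.66]
shift [ 1.201e-01 -2.000e-04 -1.000e-04] turn -0.0017 | other turn 3.1399
tip proj [[219.15582358 180.17464195]] [[287.82964119 192.88255095]]
```

View pics/c4a.png

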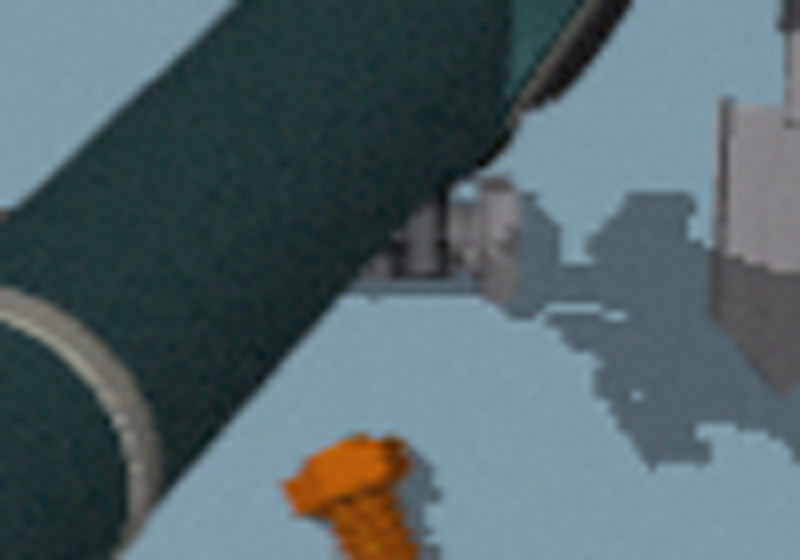

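View pics/c4b.png

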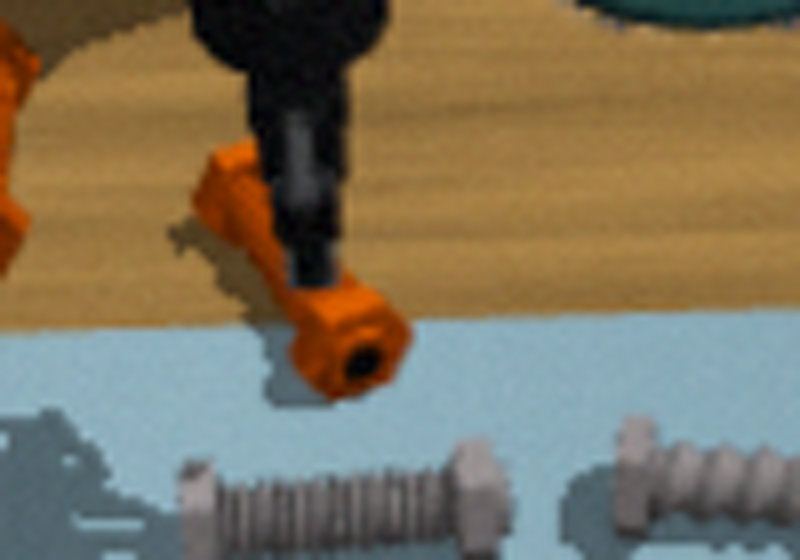

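```bash
python3 - <<'E'
from h import *
for z in [.08,.1,.12,.135,.15]: print(z,ray('top',[[292.8,204.4]],z).round(4),ray('scene',[[219.1,175.6]],z).round(4))
# epipolar check of screws: nuts/others. pot rim etc: compare base + fine screw pos in both views
print(proj('top',[[0,0,0]]),proj('scene',[[0,0,0]]))
E
```

```text
0.08 [[ 0.4385 -0.214   0.08  ]] [[ 0.3835 -0.1969  0.08  ]]
0.1 [[ 0.4343 -0.2123  0.1   ]] [[ 0.4051 -0.1952  0.1   ]]
0.12 [[ 0.4301 -0.2106  0.12  ]] [[ 0.4268 -0.1936  0.12  ]]
0.135 [[ 0.427  -0.2094  0.135 ]] [[ 0.443  -0.1923  0.135 ]]
0.15 [[ 0.4238 -0.2081  0.15  ]] [[ 0.4592 -0.1911  0.15  ]]
[[224.41138587 330.92780209]] [[267.21956089 127.6530777 ]]
```

```bash
python3 - <<'E'
from h import *
b=np.load('pics/scene0.npy'); a=np.load('pics/top0.npy')
p=np.array([.182,.6235,.2157]); zt=np.array([.28,.96,0]); yt=np.array([-.96,.28,0])
pts=[p+s*zt*.0425-[0,0,.017] for s in(-1,1)]+[p+s*zt*.0425-[0,0,.004] for s in(-1,1)]
q=proj('scene',pts); print(q); q2=proj('top',pts);print(q2)
x0,y0=400,40
B=cv2.resize(b[y0:y0+70,x0:x0+100],None,fx=8,fy=8,interpolation=cv2.INTER_CUBIC)
for u,v in q: cv2.circle(B,(int((u-x0+.5)*8),int((v-y0+.5)*8)),4,(255,0,0),-1)
cv2.imwrite('pics/c5.png',B[:,:,::-1])
E
```

```text
[[424.41426831 107.96259467]
 [447.4315686  111.1705866 ]
 [425.39181532 105.0445062 ]
 [448.54741485 108.25345611]]
[[ 43.03145099 267.12924721]
 [ 20.8683326  257.87313024]
 [ 41.34993343 266.81324219]
 [ 19.05499488 257.47994218]]
```

View pics/c5.png

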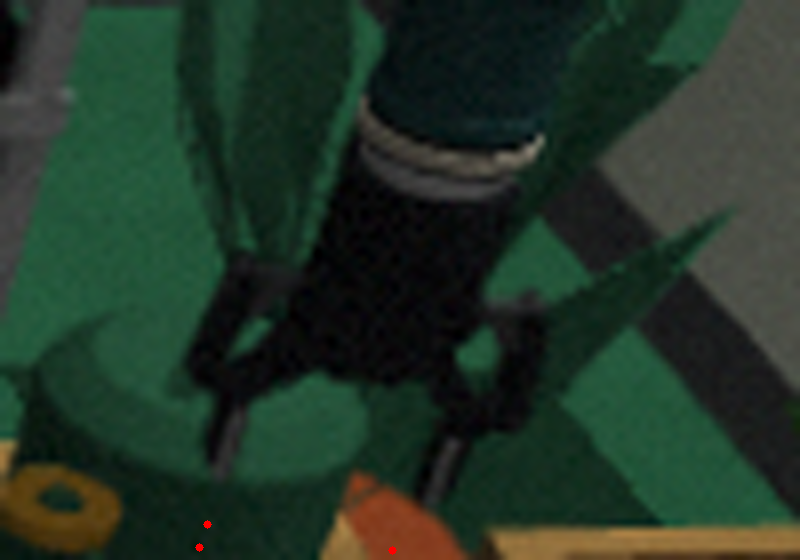

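step_arm(targets=[[[0.03, 0, 0], 0], [[0.06, 0, 0], 0], [[0.09, 0, 0], 0], [[0.09, 0, 0], 0], [[0.09, 0, 0], 0]], jaw=0)

```text
time_s: 5.15
tcp_pos: [0.464, -0.192, 0.0607]
orientation: [0.707, -0.021, 0.707, 0.021]
force: [-0.4, 0.4, -0.3]
finger_gap: 0.0853
```

```bash
python3 s.py .4656 -.192 .032 .062; python3 - <<'E'
from h import *
p=np.array(bot.get_state()['tcp_pos']); z=np.array([.998,.06,0])
for s in (-1,1): print('tip proj',proj('scene',p+s*z*.05-[0,0,.004]),proj('top',p+s*z*.05-[0,0,.004]))
a=bot.snapshot('top'); b=bot.snapshot('scene')
np.save('pics/top6.npy',a);np.save('pics/scene6.npy',b)
A=cv2.resize(a[170:240,240:340],None,fx=6,fy=6,interpolation=cv2.INTER_CUBIC)
B=cv2.resize(b[150:220,180:280],None,fx=6,fy=6,interpolation=cv2.INTER_CUBIC)
cv2.imwrite('pics/c6.png',np.vstack([A,B])[:,:,::-1])
E
```

```text
[[-0.001 -0.059  0.998]
 [-0.     0.998  0.059]
 [-1.    -0.    -0.001]]
t 5.15 tcp [ 0.464  -0.192   0.0607] az 0.0594 F [-0.4  0.4 -0.3] gap 0.0853 q1,7 [-0.13  0.5   0.56  2.1  -0.43  0.65  0.78]
shift [ 0.0287 -0.0001  0.0016] turn -0.0026 | other turn 3.139
tip proj [[219.92319192 186.37671936]] [[286.52562052 212.40348103]]
tip proj [[221.25760889 207.21474768]] [[285.6778251  184.35690879]]
```

View pics/c6.png

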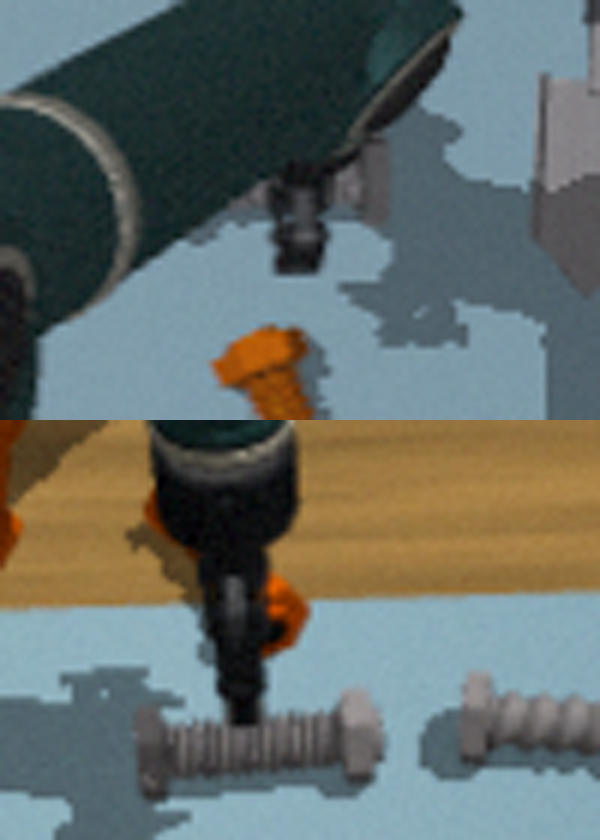

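step_arm(targets=[[[0.015, 0.003, 0.002], 0], [[0.03, 0.006, 0.004], 0], [[0.04, 0.006, 0.004], 0], [[0.04, 0.006, 0.004], 0]])

```text
time_s: 5.75
tcp_pos: [0.4669, -0.1852, 0.0196]
orientation: [0.706, -0.021, 0.708, 0.021]
force: [-0.5, -0.8, 0.8]
finger_gap: 0.0855
```

```bash
python3 s.py .4656 -.192 .032 .062; python3 - <<'E'
from h import *
b=bot.snapshot('scene')
B=cv2.resize(b[150:220,180:280],None,fx=8,fy=8,interpolation=cv2.INTER_CUBIC)
cv2.imwrite('pics/c7.png',B[:,:,::-1])
E
```

```text
[[-0.002 -0.06   0.998]
 [ 0.     0.998  0.06 ]
 [-1.     0.001 -0.002]]
t 5.75 tcp [ 0.4669 -0.1852  0.0196] az 0.0598 F [-0.5 -0.8  0.8] gap 0.0855 q1,7 [-0.09  0.57  0.5   2.11 -0.49  0.58  0.82]
shift [-0.0124 -0.0067 -0.0017] turn -0.0022 | other turn 3.1394
```

View pics/c7.png

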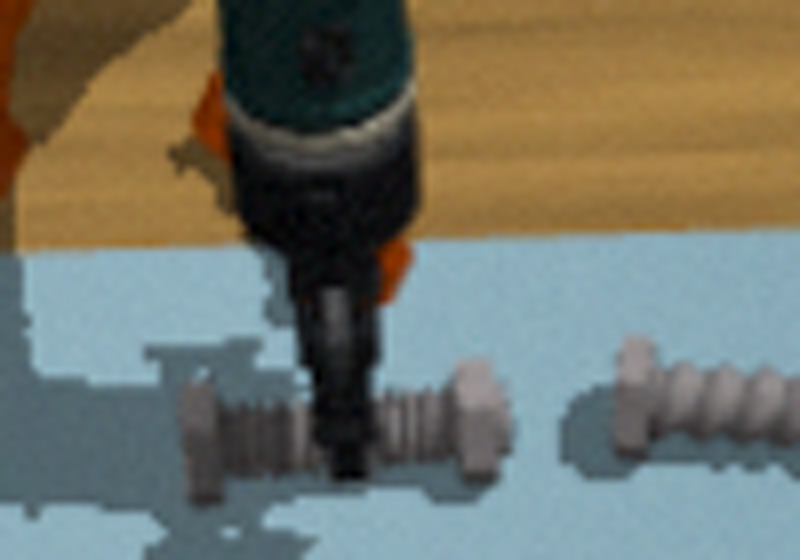

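step_arm(targets=[[[0.008, 0, 0], 0], [[0.014, 0, 0], 0], [[0.014, 0, 0], 0]])

```text
time_s: 6.18
tcp_pos: [0.4674, -0.1853, 0.0062]
orientation: [0.707, -0.021, 0.707, 0.021]
force: [-1.0, 0.1, 0.7]
finger_gap: 0.0854
```

step_arm(targets=[[[0, 0, 0], 0], [[0, 0, 0], 0]], jaw=0.45)

```text
time_s: 6.42
tcp_pos: [0.4679, -0.1854, 0.0069]
orientation: [0.707, -0.021, 0.707, 0.021]
force: [0.3, -0.1, 0.2]
finger_gap: 0.0514
```

step_arm(targets=[[[0, 0, 0], 0], [[0, 0, 0], 0], [[0, 0, 0], 0], [[0, 0, 0], 0]], jaw=0.9)

```text
time_s: 6.92
tcp_pos: [0.4672, -0.1853, 0.0073]
orientation: [0.707, -0.021, 0.707, 0.022]
force: [-3.7, -0.0, 7.7]
finger_gap: 0.0323
```

```bash
python3 s.py .617 -.185 .006 -.026; python3 - <<'E'
from h import *
b=bot.snapshot('scene')
B=cv2.resize(b[150:220,180:280],None,fx=8,fy=8,interpolation=cv2.INTER_CUBIC)
cv2.imwrite('pics/c8.png',B[:,:,::-1])
E
```

```text
[[-0.001 -0.06   0.998]
 [ 0.001  0.998  0.06 ]
 [-1.     0.001 -0.001]]
t 6.925 tcp [ 0.4672 -0.1853  0.0073] az 0.06 F [-3.7 -0.   7.7] gap 0.0323 q1,7 [-0.07  0.6   0.48  2.11 -0.51  0.55  0.84]
shift [ 0.0012 -0.0086  0.1496] turn 0.086 | other turn -3.0556
```

View pics/c8.png

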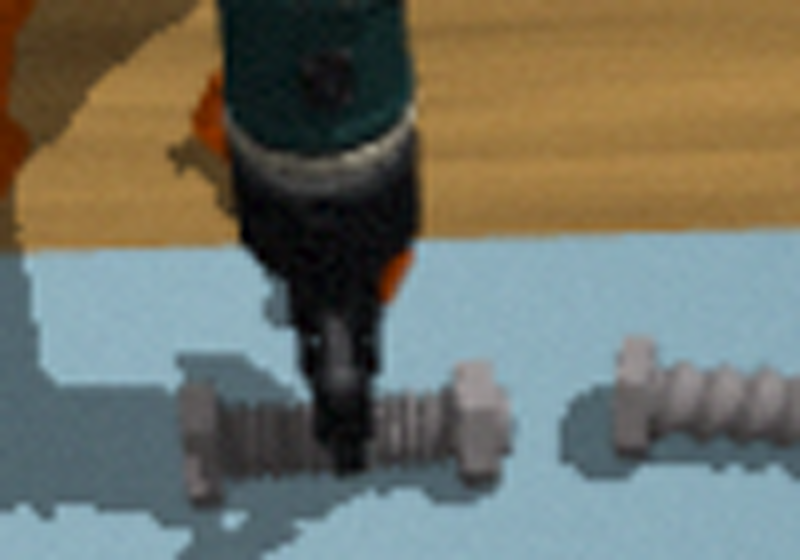

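step_arm(targets=[[[0, 0, 0.01], 0], [[0, 0, 0.03], 0.02], [[0, 0, 0.055], 0.04], [[0, 0, 0.08], 0.06], [[0, -0.004, 0.105], 0.086], [[0, -0.008, 0.13], 0.086], [[0, -0.009, 0.145], 0.086], [[0, -0.009, 0.145], 0.086]])

```text
time_s: 7.98
tcp_pos: [0.6125, -0.1864, 0.0074]
orientation: [0.706, 0.009, 0.708, -0.009]
force: [-3.3, 0.2, 7.5]
finger_gap: 0.0323
```

```bash
python3 s.py .612 .037 .006 -.026; python3 - <<'E'
from h import *
b=bot.snapshot('scene')
B=cv2.resize(b[150:290,180:380],None,fx=4,fy=4,interpolation=cv2.INTER_CUBIC)
cv2.imwrite('pics/c9.png',B[:,:,::-1])
E
```

```text
[[-0.002  0.026  1.   ]
 [-0.     1.    -0.026]
 [-1.    -0.    -0.002]]
t 7.975 tcp [ 0.6125 -0.1864  0.0074] az -0.0262 F [-3.3  0.2  7.5] gap 0.0323 q1,7 [-0.13  0.77  0.52  1.77 -0.53  0.75  0.64]
shift [ 0.0013  0.2233 -0.0063] turn -0.0002 | other turn 3.1414
```

View pics/c9.png

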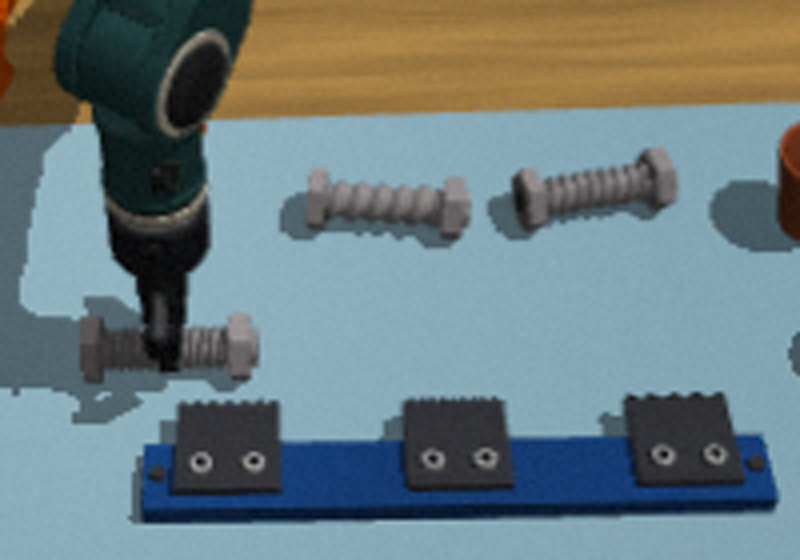

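Screw moves along with the jaws (its middle at crop (165,350)); now slide it sideways to the middle (fine) blade.

step_arm(targets=[[[0, 0.01, 0], 0], [[0, 0.03, 0], 0], [[0, 0.055, 0], 0], [[0, 0.08, 0], 0], [[0, 0.105, 0], 0], [[0, 0.13, 0], 0], [[0, 0.155, 0], 0], [[0, 0.18, 0], 0], [[0, 0.205, -0.004], 0], [[0, 0.223, -0.006], 0], [[0, 0.223, -0.006], 0], [[0, 0.223, -0.006], 0]])

```text
time_s: 9.52
tcp_pos: [0.6135, 0.039, 0.0074]
orientation: [0.707, 0.01, 0.707, -0.008]
force: [-0.4, 2.5, 5.6]
finger_gap: 0.032
```

```bash
python3 s.py .612 .037 .006 -.026; python3 - <<'E'
from h import *
b=bot.snapshot('scene')
B=cv2.resize(b[170:290,220:380],None,fx=5,fy=5,interpolation=cv2.INTER_CUBIC)
cv2.imwrite('pics/c10.png',B[:590,:,::-1])
E
```

```text
[[ 0.001  0.025  1.   ]
 [ 0.002  1.    -0.025]
 [-1.     0.002  0.001]]
t 9.525 tcp [0.6135 0.039  0.0074] az -0.0252 F [-0.4  2.5  5.6] gap 0.032 q1,7 [-0.5   0.74  0.53  1.84 -0.55  0.71  0.31]
shift [ 0.0014 -0.002  -0.0014] turn 0.0008 | other turn -3.1408
```

View pics/c10.png

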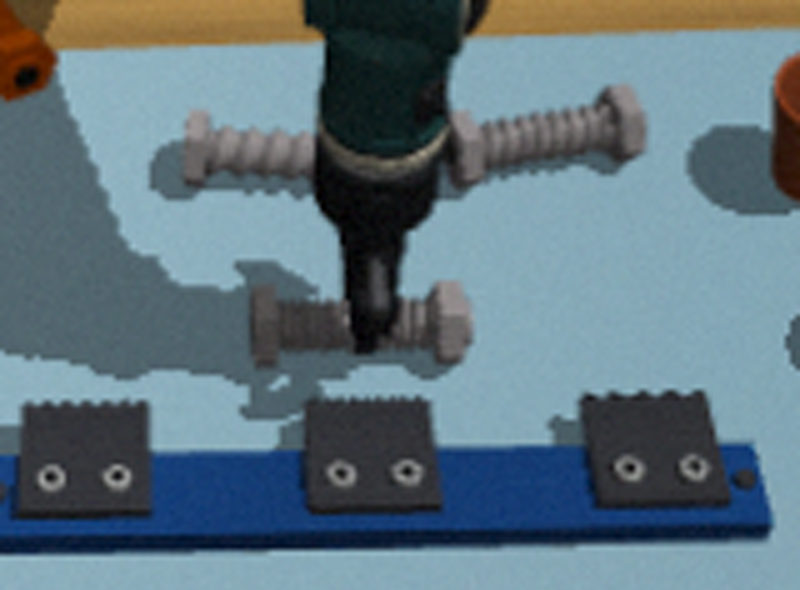

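step_arm(targets=[[[0, 0, 0], 0], [[0, 0, 0], 0], [[-0.02, 0, 0], 0], [[-0.06, 0, 0], 0], [[-0.08, 0, -0.02], 0.18], [[-0.08, 0, -0.06], 0.36], [[-0.08, 0, -0.08], 0.54], [[-0.08, 0, -0.08], 0.72], [[-0.08, 0, -0.08], 0.9], [[-0.08, 0, -0.08], 1.08], [[-0.08, 0, -0.08], 1.26], [[-0.08, 0, -0.08], 1.44]], jaw=0.3)

```text
time_s: 11.08
tcp_pos: [0.5333, 0.0397, 0.0879]
orientation: [0.524, 0.475, 0.524, -0.474]
force: [0.2, 0.1, -0.6]
finger_gap: 0.0597
```

```bash
python3 s.py .535 .037 .04 1.545; python3 - <<'E'
from m import *
b=bot.snapshot('scene'); np.save('pics/s11.npy',b)
B=cv2.resize(b[170:290,220:380],None,fx=5,fy=5,interpolation=cv2.INTER_CUBIC)
cv2.imwrite('pics/c11.png',B[:590,:,::-1])
d=screw('scene',b,(.612,.034)); print(d['yaw'],d['mu'],d['ext'],d['inner'],d['mid_in'],d['mid_ext'])
E
```

```text
[[ 0.001  0.995  0.098]
 [ 0.001  0.098 -0.995]
 [-1.     0.001 -0.001]]
t 11.075 tcp [0.5333 0.0397 0.0879] az -1.4722 F [ 0.2  0.1 -0.6] gap 0.0597 q1,7 [-0.88  0.65  0.99  2.03 -0.73  0.86 -0.94]
shift [0.0479 0.0014 0.0029] turn 0.1244 | other turn -3.0172
-0.00010160809535601497 [0.61180916 0.03741525] (np.float64(-0.07341319620253159), np.float64(0.07658395799648798)) (np.float64(-0.04999999999999996), np.float64(0.048000000000000126)) [0.61180906 0.03641525] [0.61180892 0.03500063]
```

View pics/c11.png

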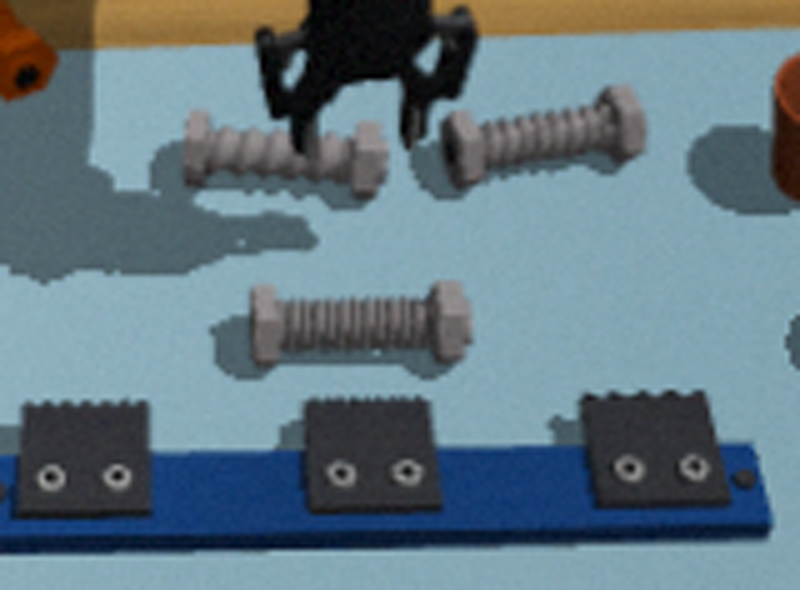

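```bash
python3 - <<'E'
from h import *
for z in (.07,.08,.09,.1): print(z,ray('scene',[[281,200],[302.4,199]],z).round(4).tolist())
E
```

```text
0.07 [[0.5027, 0.0114, 0.07], [0.5015, 0.0837, 0.07]]
0.08 [[0.5122, 0.0101, 0.08], [0.511, 0.0817, 0.08]]
0.09 [[0.5217, 0.0089, 0.09], [0.5205, 0.0796, 0.09]]
0.1 [[0.5312, 0.0076, 0.1], [0.53, 0.0776, 0.1]]
```

step_arm(targets=[[[0.02, 0.001, 0], 0.1], [[0.05, 0.001, 0], 0.12], [[0.08, 0.001, 0], 0.12], [[0.08, 0.001, 0], 0.12]])

```text
time_s: 11.62
tcp_pos: [0.5328, 0.0396, 0.0061]
orientation: [-0.496, -0.503, -0.497, 0.504]
force: [0.0, -0.2, 0.3]
finger_gap: 0.0597
```

step_arm(targets=[[[0.006, 0, 0], 0], [[0.012, 0, 0], 0], [[0.012, 0, 0], 0]])

```text
time_s: 12.0
tcp_pos: [0.534, 0.0397, -0.0051]
orientation: [0.496, 0.504, 0.496, -0.504]
force: [-0.1, -0.2, 0.5]
finger_gap: 0.0595
```

```bash
python3 s.py .575 .037 -.006 1.545; python3 - <<'E'
from m import *
b=bot.snapshot('scene'); 
B=cv2.resize(b[170:270,220:340],None,fx=6,fy=6,interpolation=cv2.INTER_CUBIC)
cv2.imwrite('pics/c12.png',B[:590,:,::-1])
E
```

```text
[[ 0.     1.    -0.015]
 [ 0.    -0.015 -1.   ]
 [-1.     0.    -0.   ]]
t 12.0 tcp [ 0.534   0.0397 -0.0051] az -1.5856 F [-0.1 -0.2  0.5] gap 0.0595 q1,7 [-0.78  0.8   0.85  2.05 -0.93  0.74 -0.91]
shift [0.0009 0.041  0.0021] turn 0.011 | other turn -3.1306
```

View pics/c12.png

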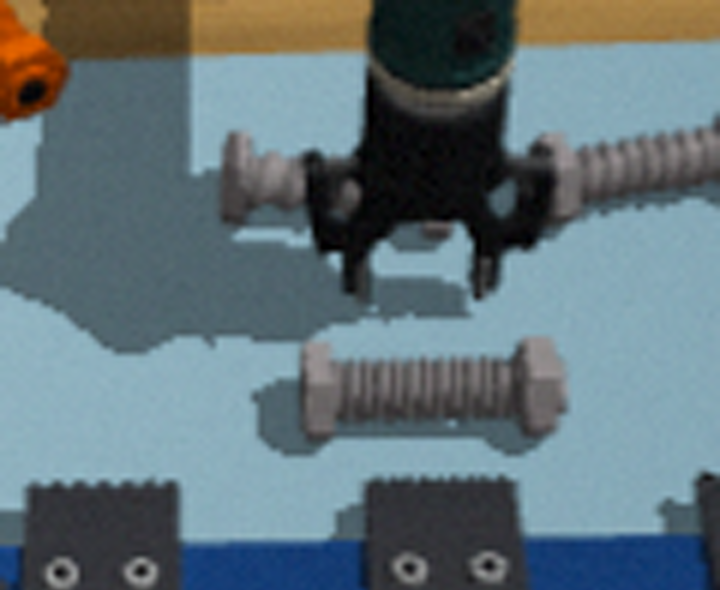

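step_arm(targets=[[[0, 0.015, -0.004], 0.01], [[0, 0.03, -0.004], 0.01], [[0, 0.04, -0.004], 0.01], [[0, 0.05, -0.004], 0.01], [[0, 0.06, -0.004], 0.01], [[0, 0.07, -0.004], 0.01], [[0, 0.08, -0.004], 0.01], [[0, 0.08, -0.004], 0.01]])

```text
time_s: 13.05
tcp_pos: [0.6133, 0.042, -0.0057]
orientation: [-0.493, -0.506, -0.494, 0.507]
force: [-2.6, -0.4, 1.0]
finger_gap: 0.06
```

```bash
python3 s.py .575 .037 -.006 1.545; python3 - <<'E'
from m import *
b=bot.snapshot('scene'); 
B=cv2.resize(b[190:290,230:350],None,fx=6,fy=6,interpolation=cv2.INTER_CUBIC)
cv2.imwrite('pics/c13.png',B[:590,:,::-1])
E
```

```text
[[-0.002  1.    -0.026]
 [-0.    -0.026 -1.   ]
 [-1.    -0.002  0.   ]]
t 13.05 tcp [ 0.6133  0.042  -0.0057] az -1.5965 F [-2.6 -0.4  1. ] gap 0.06 q1,7 [-0.72  0.89  0.86  1.85 -0.9   0.85 -0.99]
shift [ 0.0004 -0.0382  0.006 ] turn 0.0001 | other turn -3.1415
```

View pics/c13.png

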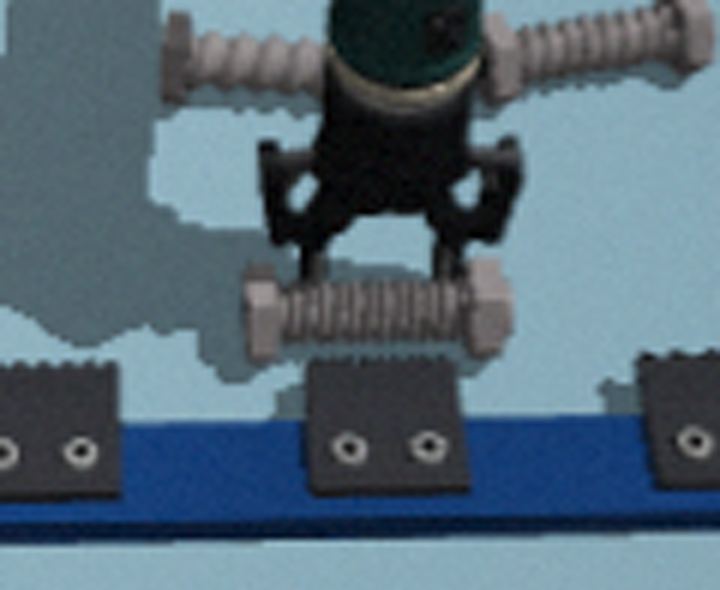

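```bash
python3 - <<'E'
from m import *
b=bot.snapshot('scene'); 
d=screw('scene',b,(.645,.034)); print(d['yaw'],d['mu'],d['ext'],d['inner'],d['mid_in'],d['mid_ext'])
e=np.arange(-.1,.1,.001); print([(round(q,3),round(w,3)) for q,w in zip(e,d['wd']) if abs(abs(q)-.05)<.012])
cv2.imwrite('pics/c14.png',np.hstack([cv2.resize(d['r'],None,fx=2,fy=2)[:,:,::-1],cv2.resize(np.repeat(d['mask'][...,None]*255,3,2),None,fx=2,fy=2)]))
E
```

```text
0.014536875014964975 [0.64177369 0.03689432] (np.float64(-0.07404969859864116), np.float64(0.07629786170106603)) (np.float64(-0.04999999999999996), np.float64(0.047000000000000125)) [0.6417955  0.03539447] [0.6418155 0.0340187]
[(np.float64(-0.062), np.float64(0.069)), (np.float64(-0.061), np.float64(0.07)), (np.float64(-0.06), np.float64(0.07)), (np.float64(-0.059), np.float64(0.07)), (np.float64(-0.058), np.float64(0.069)), (np.float64(-0.057), np.float64(0.068)), (np.float64(-0.056), np.float64(0.066)), (np.float64(-0.055), np.float64(0.063)), (np.float64(-0.054), np.float64(0.062)), (np.float64(-0.053), np.float64(0.058)), (np.float64(-0.052), np.float64(0.056)), (np.float64(-0.051), np.float64(0.048)), (np.float64(-0.05), np.float64(0.044)), (np.float64(-0.049), np.float64(0.033)), (np.float64(-0.048), np.float64(0.034)), (np.float64(-0.047), np.float64(0.035)), (np.float64(-0.046), np.float64(0.036)), (np.float64(-0.045), np.float64(0.036)), (np.float64(-0.044), np.float64(0.044)), (np.float64(-0.043), np.float64(0.044)), (np.float64(-0.042), np.float64(0.044)), (np.float64(-0.
[... 359 characters left out ...]
44), np.float64(0.017)), (np.float64(0.045), np.float64(0.016)), (np.float64(0.046), np.float64(0.045)), (np.float64(0.047), np.float64(0.051)), (np.float64(0.048), np.float64(0.052)), (np.float64(0.049), np.float64(0.053)), (np.float64(0.05), np.float64(0.055)), (np.float64(0.051), np.float64(0.067)), (np.float64(0.052), np.float64(0.068)), (np.float64(0.053), np.float64(0.068)), (np.float64(0.054), np.float64(0.069)), (np.float64(0.055), np.float64(0.069)), (np.float64(0.056), np.float64(0.069)), (np.float64(0.057), np.float64(0.07)), (np.float64(0.058), np.float64(0.07)), (np.float64(0.059), np.float64(0.069)), (np.float64(0.06), np.float64(0.068)), (np.float64(0.061), np.float64(0.067))]
```

View pics/c14.png

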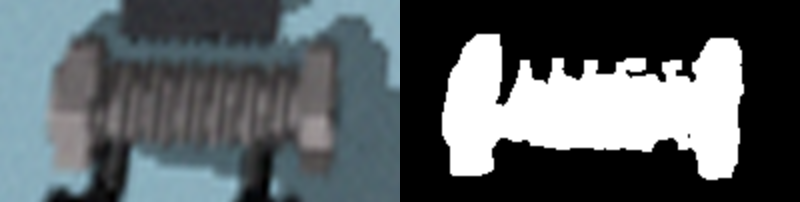

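step_arm(targets=[[[0, 0.005, 0], 0], [[0, 0.01, 0], 0], [[0, 0.015, 0], 0], [[0, 0.017, 0], 0]])

```text
time_s: 13.65
tcp_pos: [0.6296, 0.0421, -0.0057]
orientation: [-0.493, -0.506, -0.494, 0.507]
force: [-6.3, 0.0, 2.2]
finger_gap: 0.06
```

step_arm(targets=[[[0, 0.003, 0], 0], [[0, 0.003, 0], 0]])

```text
time_s: 13.9
tcp_pos: [0.6314, 0.0421, -0.0058]
orientation: [-0.492, -0.505, -0.495, 0.507]
force: [-9.1, 0.9, 5.7]
finger_gap: 0.06
```

step_arm(targets=[[[0, 0.002, 0], 0], [[0, 0.002, 0], 0]])

```text
time_s: 14.15
tcp_pos: [0.6315, 0.0421, -0.0059]
orientation: [-0.491, -0.505, -0.496, 0.508]
force: [-14.5, 0.4, 9.4]
finger_gap: 0.0595
```

```bash
cat > v.py <<'E'
from m import *
def view(name,c,w=(.06,.09),s=4000,which='scene'):
    b=bot.snapshot(which); np.save(f'pics/{name}.npy',b)
    u,v=proj(which,[[c[0],c[1],.025]])[0].astype(int)
    B=cv2.resize(b[v-35:v+35,u-48:u+48],None,fx=8,fy=8,interpolation=cv2.INTER_CUBIC)
    cv2.imwrite(f'pics/{name}.png',B[:590,:,::-1]); print('crop origin',u-48,v-35)
    return b
if __name__=='__main__':
    b=view(sys.argv[1],(float(sys.argv[2]),float(sys.argv[3])))
    d=screw('scene',b,(float(sys.argv[2]),float(sys.argv[3]))); print(d['yaw'],d['mu'],d['ext'],d['inner'],d['mid_in'],d['mid_ext'])
E
python3 v.py c15 .66 .034; python3 s.py .6 .03 .03 1.545
```

```text
crop origin 243 210
-0.011956536605686584 [0.65841936 0.03836962] (np.float64(-0.07417801639641997), np.float64(0.07463198952638751)) (np.float64(-0.05099999999999996), np.float64(0.04000000000000012)) [0.6583536  0.03287001] [0.65837424 0.03459687]
[[-0.009  1.    -0.025]
 [ 0.002 -0.025 -1.   ]
 [-1.    -0.009 -0.002]]
t 14.2 tcp [ 0.6315  0.0421 -0.0058] az -1.5963 F [-14.2  -0.1   9.8] gap 0.0599 q1,7 [-0.7   0.91  0.86  1.8  -0.89  0.88 -1.01]
shift [-0.0356 -0.0315  0.0128] turn 0.0003 | other turn -3.1413
```

View pics/c15.png

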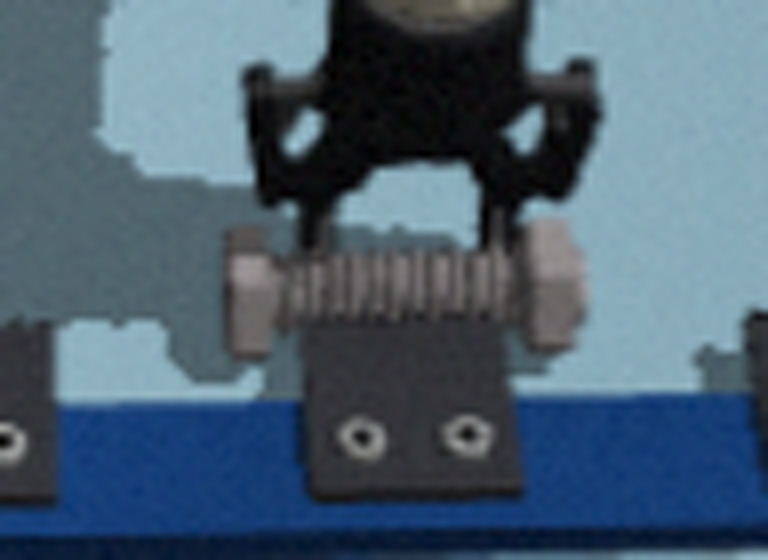

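step_arm(targets=[[[0, -0.003, 0.002], 0], [[0, -0.003, 0.002], 0], [[0, -0.003, 0.002], 0]], jaw=0.16)

```text
time_s: 14.58
tcp_pos: [0.6312, 0.039, -0.006]
orientation: [-0.493, -0.505, -0.494, 0.507]
force: [-5.3, -1.9, -0.8]
finger_gap: 0.0717
```

step_arm(targets=[[[0, 0.002, 0.001], 0], [[0, 0.003, 0.002], 0], [[0, 0.003, 0.003], 0], [[0, 0.003, 0.004], 0]])

```text
time_s: 15.08
tcp_pos: [0.6314, 0.0386, -0.0067]
orientation: [-0.49, -0.505, -0.498, 0.507]
force: [-12.2, 5.0, 3.0]
finger_gap: 0.0716
```

```bash
python3 v.py c16 .66 .034; python3 s.py .6 .03 .03 1.545
```

```text
crop origin 243 210
-0.020753648546154916 [0.65807036 0.03928674] (np.float64(-0.07398167454836344), np.float64(0.07463345171673365)) (np.float64(-0.05099999999999996), np.float64(0.04300000000000012)) [0.65798735 0.0352876 ] [0.65799412 0.03561342]
[[-0.01   1.    -0.024]
 [ 0.005 -0.024 -1.   ]
 [-1.    -0.01  -0.005]]
t 15.125 tcp [ 0.6314  0.0386 -0.0068] az -1.5946 F [-13.2   4.3   2.1] gap 0.0717 q1,7 [-0.7   0.92  0.85  1.8  -0.9   0.88 -1.  ]
shift [-0.0365 -0.0315  0.0092] turn 0.002 | other turn -3.1396
```

View pics/c16.png

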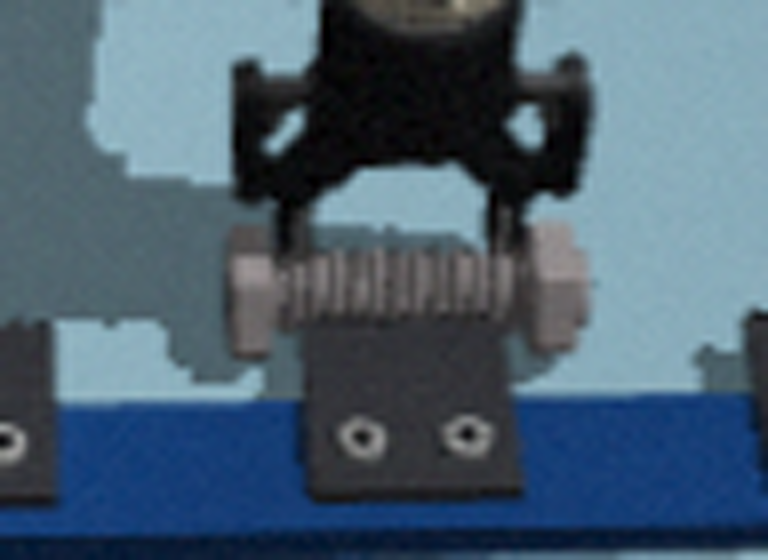

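step_arm(targets=[[[0, 0, 0.002], 0], [[0, 0, 0.004], 0], [[0, 0, 0.006], 0], [[0, 0, 0.006], 0]])

```text
time_s: 15.62
tcp_pos: [0.6316, 0.0363, -0.0072]
orientation: [-0.49, -0.505, -0.499, 0.506]
force: [-11.3, 9.8, -0.3]
finger_gap: 0.0719
```

step_arm(targets=[[[0, 0, 0.002], 0], [[0, 0, 0.004], 0], [[0, 0, 0.006], 0], [[0, 0, 0.006], 0]])

```text
time_s: 16.12
tcp_pos: [0.6313, 0.0331, -0.0074]
orientation: [0.49, 0.505, 0.501, -0.504]
force: [-11.2, 14.6, 1.1]
finger_gap: 0.0715
```

```bash
python3 v.py c17 .66 .034; python3 s.py .6 .03 .03 1.545
```

```text
crop origin 243 210
0.0037961087829853335 [0.65769268 0.03852483] (np.float64(-0.07463554233269153), np.float64(0.07452282027663716)) (np.float64(-0.054999999999999966), np.float64(0.04500000000000012)) [0.65771166 0.03352486] [0.65770807 0.03446849]
[[-0.011  1.    -0.019]
 [ 0.012 -0.018 -1.   ]
 [-1.    -0.011 -0.012]]
t 16.175 tcp [ 0.6312  0.0331 -0.0074] az -1.5894 F [-11.9  13.7   1. ] gap 0.072 q1,7 [-0.68  0.91  0.85  1.8  -0.9   0.88 -0.98]
shift [-0.0371 -0.0316  0.0032] turn 0.0072 | other turn -3.1344
```

View pics/c17.png

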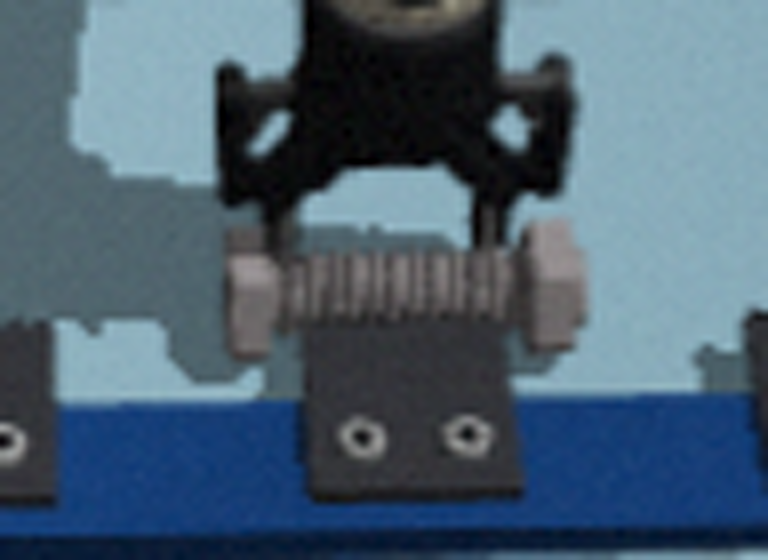

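step_arm(targets=[[[0, 0.002, -0.006], 0], [[0, 0.004, -0.012], 0], [[0, 0.006, -0.012], 0], [[0, 0.006, -0.012], 0]])

```text
time_s: 16.68
tcp_pos: [0.6314, 0.0342, -0.0078]
orientation: [-0.488, -0.502, -0.499, 0.511]
force: [-25.8, -4.3, 9.3]
finger_gap: 0.0717
```

```bash
python3 v.py c18 .66 .034; python3 s.py .6 .03 .03 1.545; python3 -c "
import numpy as np,cv2
b=np.load('pics/c18.npy')[235:265,270:320]
cv2.imwrite('pics/c18z.png',cv2.convertScaleAbs(cv2.resize(b,None,fx=16,fy=16,interpolation=cv2.INTER_CUBIC)[:,:,::-1],alpha=1.6))"
```

```text
crop origin 243 210
0.003070497418596285 [0.65831451 0.03838166] (np.float64(-0.07447245465764907), np.float64(0.07465887414183557)) (np.float64(-0.053999999999999965), np.float64(0.046000000000000124)) [0.65832679 0.03438168] [0.6583265  0.03447488]
[[-0.021  0.999 -0.026]
 [ 0.001 -0.026 -1.   ]
 [-1.    -0.021 -0.001]]
t 16.725 tcp [ 0.6314  0.0342 -0.0078] az -1.5972 F [-27.   -3.    9.1] gap 0.0719 q1,7 [-0.69  0.92  0.86  1.79 -0.89  0.89 -1.01]
shift [-0.0371 -0.0321  0.005 ] turn -0.0006 | other turn 3.141
```

View pics/c18z.png

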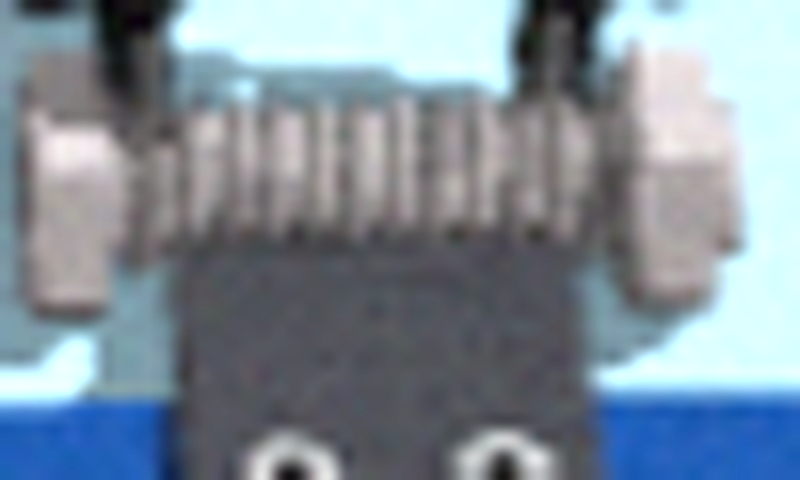

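```bash
python3 - <<'E'
from h import *
im=np.load('pics/scene0.npy')
s=2000;r=rectify('scene',im,.66,.80,-.24,.30,.021,s); hsv=cv2.cvtColor(r,cv2.COLOR_RGB2HSV)
m=(hsv[...,0]>100)&(hsv[...,0]<130)&(hsv[...,1]>150)
for y in np.arange(-.19,.26,.035):
    c=int((.30-y)*s); k=np.nonzero(m[:,c-6:c+6].mean(1)>.5)[0]
    if len(k):
        V=hsv[k,c,2]; print(round(y,3),'x far/front',round(.80-k.max()/s,4),'near',round(.80-k.min()/s,4))
E
```

```text
-0.19 x far/front 0.7045 near 0.7735
-0.155 x far/front 0.752 near 0.775
-0.12 x far/front 0.7525 near 0.7755
-0.085 x far/front 0.7085 near 0.7765
-0.05 x far/front 0.709 near 0.7775
-0.015 x far/front 0.709 near 0.779
0.02 x far/front 0.7565 near 0.7795
0.055 x far/front 0.757 near 0.781
0.09 x far/front 0.7135 near 0.781
0.125 x far/front 0.7135 near 0.782
0.16 x far/front 0.7145 near 0.782
0.195 x far/front 0.7615 near 0.7835
0.23 x far/front 0.7625 near 0.785
```

```bash
cat > hm.py <<'E'
from h import *
def measure(b,c,yaw=-.026,n='scene'):
    """returns axis x at head and nut from upper and lower silhouette edges (subpixel by grad) """
    ya=np.array([-np.sin(yaw),np.cos(yaw)]); xa=np.array([np.cos(yaw),np.sin(yaw)])
    g=cv2.cvtColor(b,cv2.COLOR_RGB2LAB).astype(np.float32)
    res=[]
    for nm,ly in (('head',-.059),('nut',.060)):
        out={}
        for side,dx,z in (('low',.0144,0.),('up',-.0144,.05)):
            prof=[]
            off=np.arange(-.02,.02,.0005)
            for dy in np.arange(-.003,.0031,.001):
                P=[np.r_[np.array(c)+ya*(ly+dy)+xa*(dx+o),z] for o in off]
                uv=proj(n,P).astype(np.float32)
                prof.append(cv2.remap(g,uv[None,:,0],uv[None,:,1],cv2.INTER_LINEAR)[0])
            p=np.mean(prof,0); # screw is low chroma-b: mat bluish => b channel
            sc=p[:,2]  # b
            out[side]=(off,sc)
        res.append((nm,out))
    return res
def edge(off,sc,side):
    # inside high b (grey), outside low b (blue)
    lo,hi=np.percentile(sc,8),np.percentile(sc,92); t=(lo+hi)/2
    idx=[i for i in range(len(sc)-1) if (sc[i]-t)*(sc[i+1]-t)<=0]
    return [round(float(off[i]+(t-sc[i])/(sc[i+1]-sc[i]+1e-9)*.0005),4) for i in idx],round(float(hi-lo),1)
if __name__=='__main__':
    b=np.load(sys.argv[1]); c=(float(sys.argv[2]),float(sys.argv[3]))
    for nm,o in measure(b,c,float(sys.argv[4]) if len(sys.argv)>4 else -.026):
        for s in o: print(nm,s,edge(*o[s],s))
E
python3 hm.py pics/c18.npy .6635 .034; echo; python3 hm.py pics/scene0.npy .4655 -.191 .06;python3 hm.py pics/s11.npy .612 .036
```

```text
head low ([0.0022], 20.7)
head up ([-0.0134, -0.0016], 7.1)
nut low ([0.0035], 19.2)
nut up ([-0.0131, -0.0012], 10.3)

head low ([0.0046], 10.7)
head up ([0.0034], 10.2)
nut low ([0.0041], 10.8)
nut up ([0.0022], 10.6)
head low ([0.0039], 11.4)
head up ([0.0036], 10.9)
nut low ([0.0036], 10.7)
nut up ([0.003], 11.8)
```

step_arm(targets=[[[0, -0.01, 0.002], 0], [[0, -0.03, 0.002], 0], [[0, -0.05, 0.002], 0], [[-0.03, -0.055, 0.002], 0], [[-0.08, -0.055, 0.002], 0], [[-0.12, -0.055, 0.002], -0.1], [[-0.12, -0.055, 0.002], -0.28], [[-0.12, -0.055, 0.002], -0.46]])

```text
time_s: 17.73
tcp_pos: [0.5887, 0.0358, 0.1162]
orientation: [0.599, 0.38, 0.596, -0.377]
force: [-0.6, -0.9, 0.6]
finger_gap: 0.0715
```

```bash
python3 s.py .451 .190 .10 .18; python3 v.py c19 .66 .034;python3 hm.py pics/c19.npy .6635 .034
```

```text
[[ 0.005  0.904  0.427]
 [ 0.001  0.427 -0.904]
 [-1.     0.005  0.001]]
t 17.725 tcp [0.5887 0.0358 0.1162] az -1.1295 F [-0.6 -0.9  0.6] gap 0.0715 q1,7 [-0.78  0.65  0.92  1.88 -0.64  0.93 -0.69]
shift [ 0.0156 -0.0587 -0.1983] turn -1.3095 | other turn 1.8321
crop origin 243 210
-0.020611724108276594 [0.65726641 0.03798344] (np.float64(-0.07368467479136726), np.float64(0.0750157420720995)) (np.float64(-0.05099999999999996), np.float64(0.048000000000000126)) [0.65723549 0.03648376] [0.65719768 0.03464968]
head low ([0.0023], 19.9)
head up ([-0.0026], 11.5)
nut low ([0.0062], 18.1)
nut up ([-0.0011], 11.0)
```

View pics/c19.png

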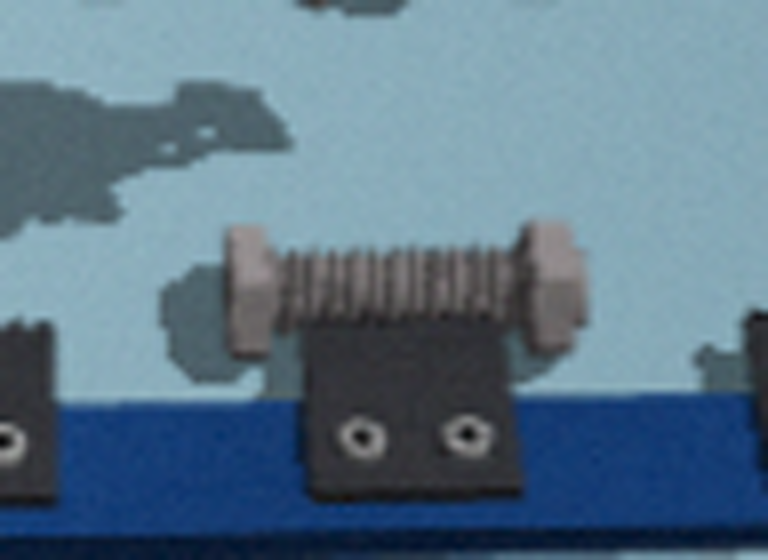

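step_arm(targets=[[[0, -0.02, -0.05], -0.18], [[0, -0.035, -0.1], -0.36], [[0, -0.05, -0.15], -0.54], [[0, -0.058, -0.195], -0.72], [[0, -0.058, -0.198], -0.9], [[0, -0.058, -0.198], -1.08], [[0, -0.058, -0.198], -1.26], [[0, -0.058, -0.198], -1.31], [[0, -0.058, -0.198], -1.31]], jaw=0)

```text
time_s: 18.9
tcp_pos: [0.4518, 0.1906, 0.1152]
orientation: [0.705, -0.06, 0.704, 0.061]
force: [-0.1, 0.4, -0.0]
finger_gap: 0.0854
```

```bash
python3 s.py .451 .190 -.004 .18; python3 - <<'E'
from h import *
a=bot.snapshot('top'); np.save('pics/t20.npy',a)
A=cv2.resize(a[105:180,180:280],None,fx=8,fy=8,interpolation=cv2.INTER_CUBIC)
cv2.imwrite('pics/c20.png',A[:,:,::-1])
b=bot.snapshot('scene')
B=cv2.resize(b[150:230,270:370],None,fx=7,fy=7,interpolation=cv2.INTER_CUBIC)
cv2.imwrite('pics/c20b.png',B[:,:,::-1])
E
```

```text
[[ 0.002 -0.17   0.985]
 [ 0.001  0.985  0.17 ]
 [-1.     0.001  0.002]]
t 18.9 tcp [0.4518 0.1906 0.1152] az 0.1706 F [-0.1  0.4 -0. ] gap 0.0854 q1,7 [-1.01  0.39  0.66  2.11 -0.35  0.75  0.04]
shift [ 0.1192 -0.0006 -0.0011] turn -0.0094 | other turn 3.1322
```

View pics/c20.png

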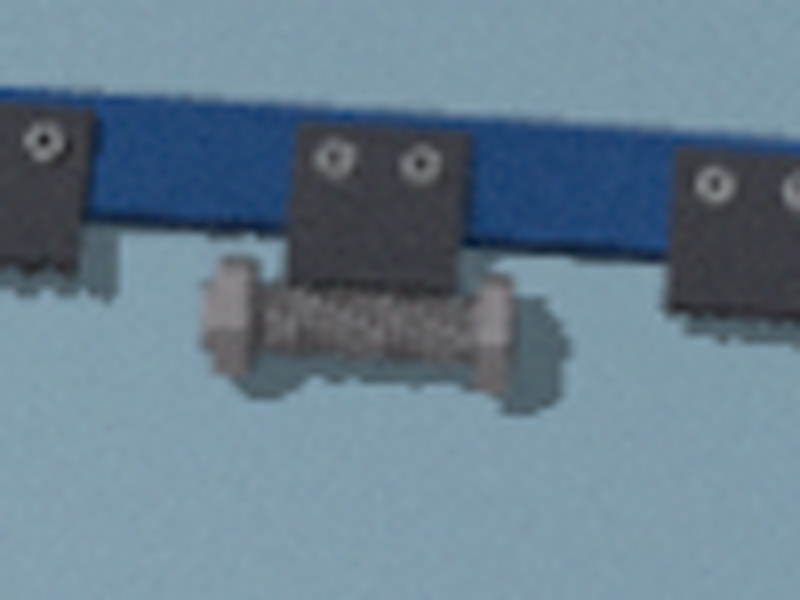

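View pics/c20b.png

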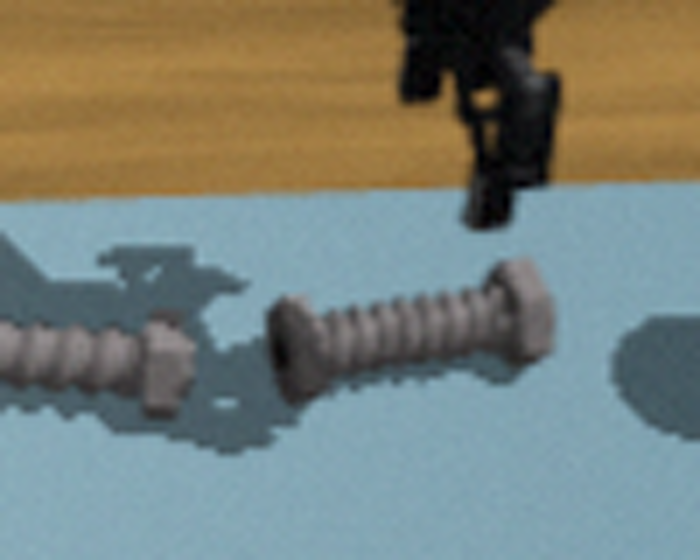

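```bash
python3 - <<'E'
from h import *
a0=np.load('pics/top0.npy'); a1=np.load('pics/t20.npy')
yaw=-.0262; xa=np.array([np.cos(yaw),np.sin(yaw)]); ya=np.array([-np.sin(yaw),np.cos(yaw)])
seat=np.array([.6635,.0325])
def prof(im,n,c,z=.029,off=np.arange(0,.045,.0015),half=.034):
    g=cv2.cvtColor(im,cv2.COLOR_RGB2GRAY).astype(np.float32); o=[]
    for t in off:
        P=[np.r_[c+xa*t+ya*s,z] for s in np.arange(-half,half,.001)]
        uv=proj(n,P).astype(np.float32); o.append(cv2.remap(g,uv[None,:,0],uv[None,:,1],cv2.INTER_LINEAR).mean())
    return np.array(o)
off=np.arange(0,.045,.0015)
P=[prof(a0,'top',seat+ya*d) for d in (.175,0,-.175)]+[prof(a1,'top',seat),prof(np.load('pics/c19.npy'),'scene',seat),prof(np.load('pics/scene0.npy'),'scene',seat),prof(np.load('pics/scene0.npy'),'scene',seat+.175*ya)]
print('off  top0:c,f,m  top1:f  scene1:f scene0:f scene0:c')
for i,t in enumerate(off): print('%.4f'%t,*['%6.1f'%p[i] for p in P])
E
```

```text
off  top0:c,f,m  top1:f  scene1:f scene0:f scene0:c
0.0000  105.4  102.2   98.6   96.8   90.0  154.1  149.5
0.0015   97.6   95.0   90.7   95.6   88.5  153.9  149.1
0.0030   92.9   91.0   87.7   93.9   86.3  153.9  149.1
0.0045   88.3   86.9   86.3   91.0   83.9  153.8  149.2
0.0060   82.9   81.6   83.1   85.6   81.3  153.8  149.6
0.0075   75.3   74.6   75.9   77.9   77.8  153.8  149.7
0.0090   65.3   63.5   66.5   69.4   74.1  152.8  149.5
0.0105   56.2   51.7   56.8   60.5   67.2  140.9  141.5
0.0120   51.1   43.7   49.4   54.0   59.4  126.1  128.6
0.0135   50.4   44.7   46.2   52.8   52.2  107.8  112.0
0.0150   51.9   49.4   48.8   55.3   48.9   85.0   87.7
0.0165   54.8   54.1   53.2   59.0   46.0   62.5   62.9
0.0180   56.9   56.3   55.9   61.5   47.3   53.7   50.0
0.0195   57.5   56.8   56.7   62.2   49.5   50.8   48.3
0.0210   57.2   56.4   56.5   61.8   51.0   48.4   46.9
0.0225   57.1   56.0   56.2   61.3   50.3   47.4   46.1
0.0240   57.2   55.8   56.0   60.8   49.5   46.5   45.4
0.0255   57.4   55.9   56.0   60.6   49.3   46.3   45.1
0.0270   57.4   55.9   56.3   60.5   49.9   46.9   45.5
0.0285   57.5   56.1   56.3   60.7   50.4   47.4   46.0
0.0300   57.6   56.3   56.1   61.1   50.2   47.1   46.1
0.0315   57.6   56.5   56.1   61.5   50.0   46.7   46.0
0.0330   57.7   56.7   56.3   62.1   50.4   46.9   45.7
0.0345   57.7   57.1   56.9   62.6   51.1   47.6   45.8
0.0360   57.6   57.3   57.3   62.6   51.8   48.2   46.1
0.0375   57.4   57.3   57.4   62.2   51.8   48.3   46.6
0.0390   57.3   57.2   57.0   61.7   51.6   48.3   46.9
0.0405   57.6   57.3   56.6   61.4   51.4   48.2   47.0
0.0420   57.8   57.6   56.5   61.5   51.2   48.1   47.0
0.0435   57.8   57.9   56.9   62.0   51.0   48.1   47.0
```

```bash
python3 - <<'E'
from h import *
yaw=-.0262
def rect2(im,n,c,z,s=8000,hx=(-.03,.03),hy=.05):
    xa=np.array([np.cos(yaw),np.sin(yaw)]); ya=np.array([-np.sin(yaw),np.cos(yaw)])
    xs=np.arange(hx[1],hx[0],-1/s); ys=np.arange(hy,-hy,-1/s)
    X,Y=np.meshgrid(xs,ys,indexing='ij'); P=np.c_[c[0]+xa[0]*X.ravel()+ya[0]*Y.ravel(),c[1]+xa[1]*X.ravel()+ya[1]*Y.ravel(),np.full(X.size,z)]
    uv=proj(n,P).astype(np.float32); return cv2.remap(im,uv[:,0].reshape(X.shape),uv[:,1].reshape(X.shape),cv2.INTER_CUBIC)
c=(.6635,.0325)
A=rect2(np.load('pics/scene0.npy'),'scene',c,.029,hx=(0,.035)); B=rect2(np.load('pics/c19.npy'),'scene',c,.029,hx=(0,.035))
o=np.vstack([A,B]); o=cv2.convertScaleAbs(o,alpha=1.5); print(o.shape)
cv2.imwrite('pics/c21.png',o[:,:800,::-1])
E
```

```text
(560, 800, 3)
```

View pics/c21.png

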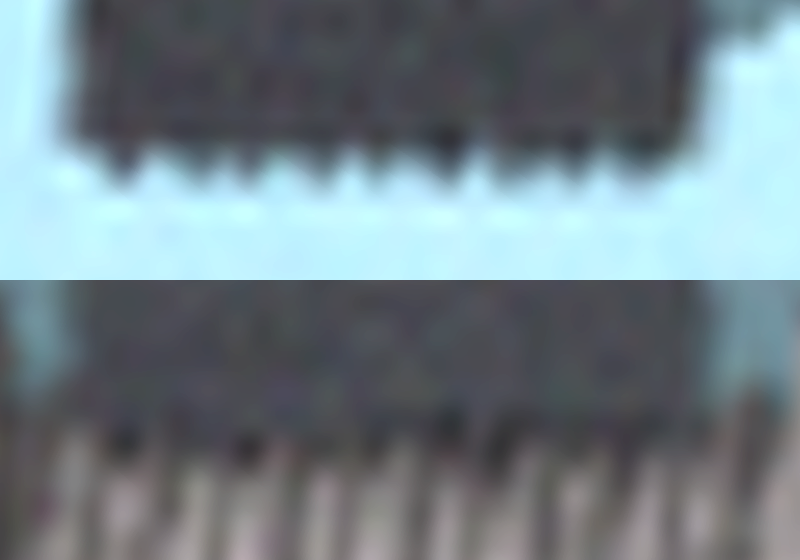

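```bash
python3 - <<'E'
from h import *
for z in (.12,.13,.14): print(ray('scene',[[340,181.7]],z).round(4))
E
python3 hm.py pics/scene0.npy .449 .185 .18; python3 hm.py pics/scene0.npy .459 -.002 -.14
```

```text
[[0.4755 0.2091 0.12  ]]
[[0.4858 0.2057 0.13  ]]
[[0.4961 0.2022 0.14  ]]
head low ([0.0034], 12.2)
head up ([0.0027], 10.6)
nut low ([0.0034], 11.2)
nut up ([0.0045], 11.0)
head low ([0.0031], 11.2)
head up ([0.0027], 11.6)
nut low ([0.0032], 11.3)
nut up ([0.0024], 11.4)
```

step_arm(targets=[[[0.03, -0.004, 0], 0], [[0.06, -0.004, 0], 0], [[0.09, -0.004, 0], 0], [[0.11, -0.004, 0], 0], [[0.115, -0.004, 0], 0], [[0.115, -0.004, 0], 0]])

```text
time_s: 19.75
tcp_pos: [0.4518, 0.1862, -0.0001]
orientation: [0.705, -0.061, 0.704, 0.061]
force: [0.2, 0.3, -0.5]
finger_gap: 0.0854
```

step_arm(targets=[[[0, 0, 0], 0], [[0, 0, 0], 0], [[0, 0, 0], 0], [[0, 0, 0], 0], [[0, 0, 0], 0]], jaw=0.9)

```text
time_s: 20.38
tcp_pos: [0.4509, 0.1865, 0.0005]
orientation: [0.704, -0.061, 0.705, 0.062]
force: [-3.7, -0.9, 10.3]
finger_gap: 0.0324
```

```bash
python3 s.py .56 .187 .0 -.026; python3 v.py c22 .46 .187
```

```text
[[-0.001 -0.173  0.985]
 [ 0.001  0.985  0.173]
 [-1.     0.001 -0.001]]
t 20.375 tcp [0.4509 0.1865 0.0005] az 0.1741 F [-3.7 -0.9 10.3] gap 0.0324 q1,7 [-0.85  0.6   0.48  2.14 -0.55  0.52  0.22]
shift [ 0.0004 -0.0184  0.1075] turn 0.2001 | other turn -2.9415
crop origin 281 163
0.7612604093743822 [0.45511886 0.14725885] (np.float64(-0.04297036067329996), np.float64(0.04544343825863617)) (nan, nan) [nan nan] [0.45702519 0.14525819]
```

View pics/c22.png

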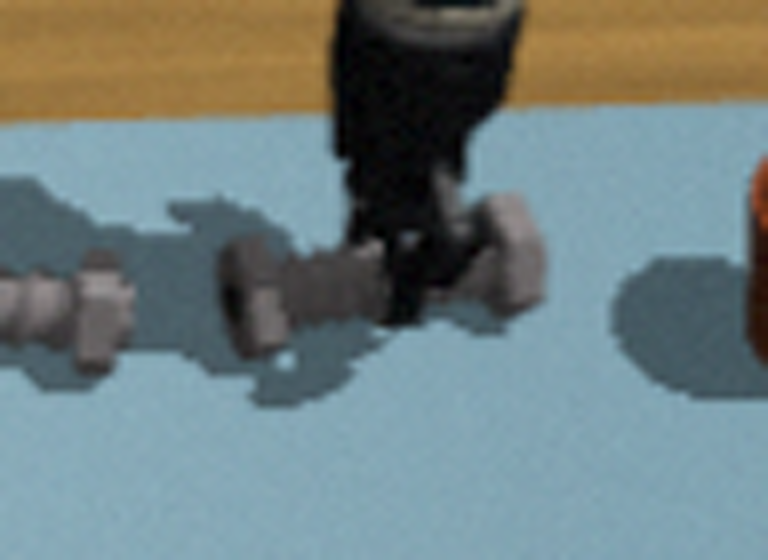

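step_arm(targets=[[[0, 0, 0.01], 0], [[0, -0.003, 0.025], 0.04], [[0, -0.007, 0.045], 0.08], [[0, -0.011, 0.065], 0.12], [[0, -0.015, 0.085], 0.16], [[0, -0.018, 0.105], 0.2], [[0, -0.018, 0.108], 0.2], [[0, -0.018, 0.108], 0.2]])

```text
time_s: 21.42
tcp_pos: [0.5597, 0.1877, 0.0006]
orientation: [0.706, 0.01, 0.708, -0.009]
force: [-6.6, -0.1, 10.9]
finger_gap: 0.0326
```

```bash
python3 s.py .56 -.139 .0 -.026; python3 v.py c23 .56 .187
```

```text
[[-0.003  0.026  1.   ]
 [ 0.001  1.    -0.026]
 [-1.     0.001 -0.003]]
t 21.425 tcp [0.5597 0.1877 0.0006] az -0.0259 F [-6.6 -0.1 10.9] gap 0.0326 q1,7 [-0.79  0.73  0.55  1.9  -0.59  0.68  0.09]
shift [ 1.000e-04 -3.266e-01  8.800e-03] turn 0.0001 | other turn -3.1415
crop origin 286 184
0.12515746749980744 [0.55502341 0.14736404] (np.float64(-0.03126650361139187), np.float64(0.037850283524639046)) (nan, nan) [nan nan] [0.5551118  0.14666147]
```

View pics/c23.png

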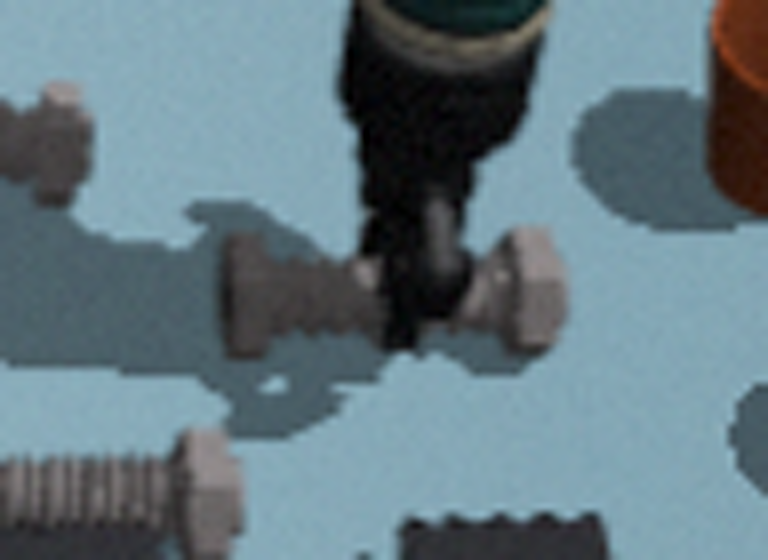

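step_arm(targets=[[[0, -0.01, 0], 0], [[0, -0.03, 0.001], 0], [[0, -0.06, 0.002], 0], [[0, -0.09, 0.002], 0], [[0, -0.12, 0.003], 0], [[0, -0.15, 0.004], 0], [[0, -0.18, 0.005], 0], [[0, -0.21, 0.006], 0], [[0, -0.24, 0.01], 0], [[0, -0.27, 0.02], 0], [[0, -0.3, 0.035], 0], [[0, -0.318, 0.048], 0]])

```text
time_s: 22.98
tcp_pos: [0.6005, -0.1303, 0.0006]
orientation: [0.706, 0.011, 0.708, -0.007]
force: [-5.2, 10.2, 13.1]
finger_gap: 0.0322
```

step_arm(targets=[[[0, -0.005, 0], 0], [[0, -0.005, 0], 0]])

```text
time_s: 23.22
tcp_pos: [0.6023, -0.1362, 0.0006]
orientation: [0.708, 0.009, 0.706, -0.009]
force: [2.6, 2.0, 4.3]
finger_gap: 0.0325
```

```bash
python3 s.py .605 -.136 .0 -.026; python3 v.py c24 .605 -.14
```

```text
[[ 0.004  0.026  1.   ]
 [ 0.001  1.    -0.026]
 [-1.     0.001  0.004]]
t 23.225 tcp [ 6.023e-01 -1.362e-01  6.000e-04] az -0.0258 F [2.6 2.  4.3] gap 0.0325 q1,7 [-0.22  0.75  0.53  1.83 -0.56  0.71  0.61]
shift [0.0006 0.0003 0.0027] turn 0.0002 | other turn -3.1414
crop origin 188 198
0.7833997469345093 [ 0.59630595 -0.18828251] (np.float64(-0.03915356693628287), np.float64(0.032968354537559925)) (nan, nan) [nan nan] [ 0.60131115 -0.19330775]
```

View pics/c24.png

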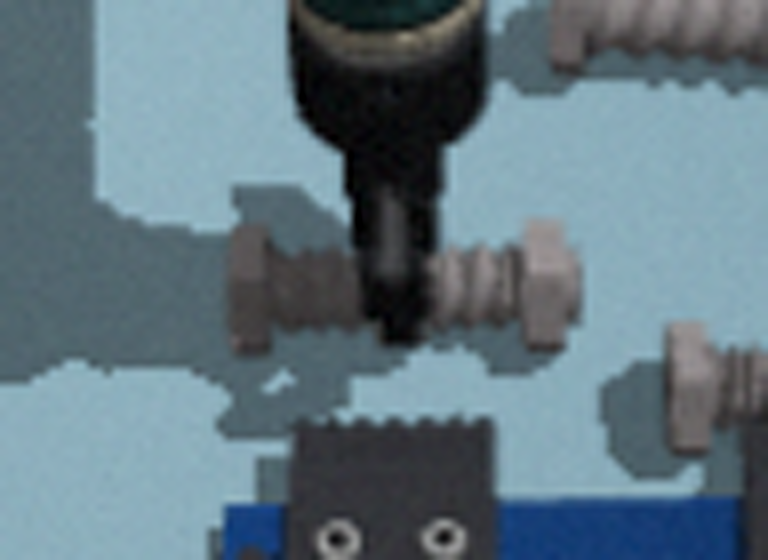

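step_arm(targets=[[[0, 0, 0], 0], [[0, 0, 0], 0], [[-0.02, 0, 0], 0], [[-0.06, 0, 0], 0], [[-0.08, 0, -0.02], 0.18], [[-0.08, 0, -0.06], 0.36], [[-0.08, 0, -0.07], 0.54], [[-0.08, 0, -0.07], 0.72], [[-0.08, 0, -0.07], 0.9], [[-0.08, 0, -0.07], 1.08], [[-0.08, 0, -0.07], 1.26], [[-0.08, 0, -0.07], 1.44]], jaw=0.3)

```text
time_s: 24.78
tcp_pos: [0.5307, -0.135, 0.0808]
orientation: [0.524, 0.475, 0.524, -0.474]
force: [-0.1, 0.3, -0.4]
finger_gap: 0.0599
```

```bash
python3 s.py .53 -.14 -.006 1.545; python3 v.py c25 .605 -.14; python3 hm.py pics/c25.npy .601 -.142
```

```text
[[ 0.001  0.995  0.098]
 [ 0.001  0.098 -0.995]
 [-1.     0.001 -0.001]]
t 24.775 tcp [ 0.5307 -0.135   0.0808] az -1.4721 F [-0.1  0.3 -0.4] gap 0.0599 q1,7 [-0.54  0.68  0.99  2.   -0.76  0.88 -0.6 ]
shift [ 0.0868 -0.0013  0.0049] turn 0.1245 | other turn -3.0171
crop origin 188 198
-0.023526938962072034 [ 0.60125237 -0.13705408] (np.float64(-0.0743548405083609), np.float64(0.07519204360277597)) (np.float64(-0.04999999999999996), np.float64(0.046000000000000124)) [ 0.60120532 -0.13905352] [ 0.60116811 -0.14063449]
head low ([0.003], 11.5)
head up ([0.0027], 10.0)
nut low ([0.003], 11.1)
nut up ([0.0025], 10.9)
```

View pics/c25.png

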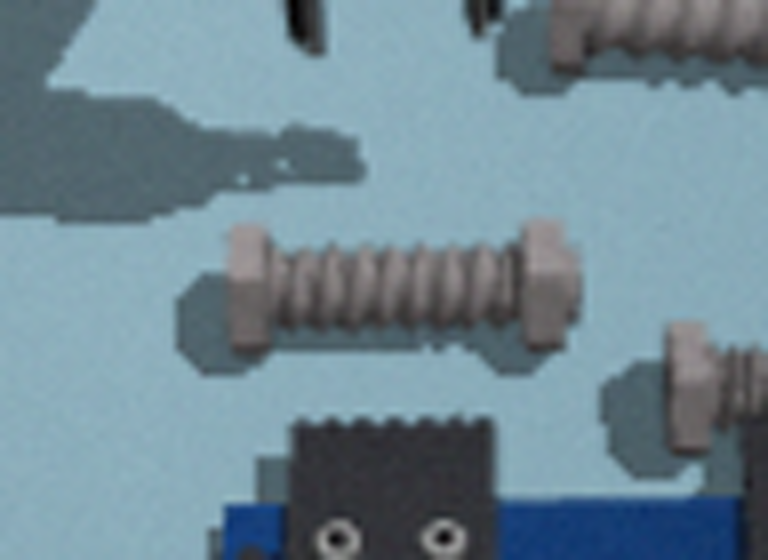

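step_arm(targets=[[[0.02, 0, 0], 0.1], [[0.05, 0, 0], 0.124], [[0.08, 0, 0], 0.124], [[0.087, 0, 0], 0.124], [[0.087, 0.01, 0], 0.124], [[0.087, 0.01, 0], 0.124]], jaw=0.16)

```text
time_s: 25.58
tcp_pos: [0.5426, -0.1341, -0.0059]
orientation: [0.496, 0.505, 0.495, -0.504]
force: [-0.5, -0.8, -0.1]
finger_gap: 0.0717
```

```bash
python3 s.py .57 -.135 -.006 1.545; python3 v.py c26 .595 -.14
```

```text
[[ 0.003  1.    -0.018]
 [-0.    -0.018 -1.   ]
 [-1.     0.003  0.   ]]
t 25.575 tcp [ 0.5426 -0.1341 -0.0059] az -1.5884 F [-0.5 -0.8 -0.1] gap 0.0717 q1,7 [-0.46  0.83  0.86  1.99 -0.93  0.77 -0.61]
shift [0.0001 0.0275 0.0004] turn 0.0082 | other turn -3.1334
crop origin 188 196
-0.022770625975688588 [ 0.60121347 -0.13724637] (np.float64(-0.07414920595046412), np.float64(0.07519923455414874)) (np.float64(-0.04899999999999996), np.float64(0.047000000000000125)) [ 0.60119071 -0.13824611] [ 0.60113435 -0.14072046]
```

View pics/c26.png

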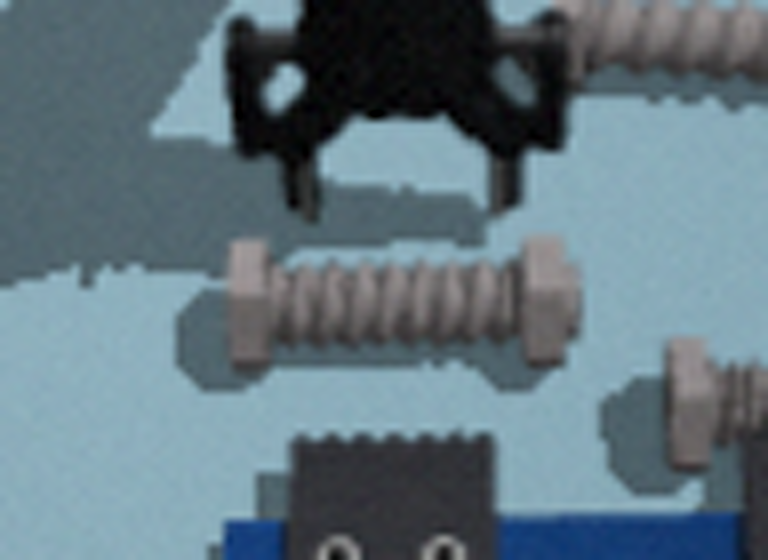

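step_arm(targets=[[[0, 0.012, 0.003], 0.008], [[0, 0.024, 0.003], 0.008], [[0, 0.034, 0.003], 0.008], [[0, 0.044, 0.003], 0.008], [[0, 0.054, 0.003], 0.008], [[0, 0.064, 0.003], 0.008], [[0, 0.07, 0.003], 0.008], [[0, 0.07, 0.003], 0.008]])

```text
time_s: 26.62
tcp_pos: [0.6102, -0.1387, -0.0076]
orientation: [-0.493, -0.506, -0.493, 0.507]
force: [-2.2, -0.7, 1.0]
finger_gap: 0.0719
```

```bash
python3 s.py .57 -.135 -.006 1.545; python3 v.py c27 .645 -.14;python3 hm.py pics/c27.npy .645 -.142
```

```text
[[-0.001  1.    -0.027]
 [-0.    -0.027 -1.   ]
 [-1.    -0.001  0.   ]]
t 26.625 tcp [ 0.6102 -0.1387 -0.0076] az -1.5981 F [-2.2 -0.7  1. ] gap 0.0719 q1,7 [-0.43  0.91  0.87  1.82 -0.91  0.86 -0.7 ]
shift [-0.0016 -0.0403 -0.0026] turn -0.0015 | other turn 3.14
crop origin 188 208
-0.016551442924414544 [ 0.63885769 -0.1375188 ] (np.float64(-0.07550160321112928), np.float64(0.07441164823931412)) (np.float64(-0.05099999999999996), np.float64(0.046000000000000124)) [ 0.63881631 -0.14001846] [ 0.63878247 -0.14206316]
head low ([-0.0036], 12.0)
head up ([-0.0179, -0.0043], 7.3)
nut low ([-0.0043], 12.1)
nut up ([-0.0178, -0.0038], 11.0)
```

View pics/c27.png

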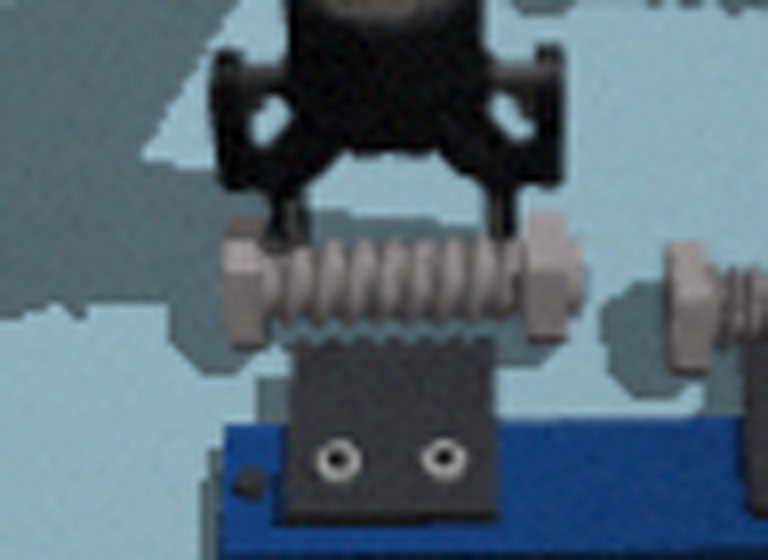

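step_arm(targets=[[[0, 0.004, -0.002], 0], [[0, 0.008, -0.004], 0], [[0, 0.012, -0.004], 0], [[0, 0.015, -0.004], 0], [[0, 0.015, -0.004], 0]])

```text
time_s: 27.3
tcp_pos: [0.6233, -0.1342, -0.0077]
orientation: [-0.491, -0.506, -0.495, 0.507]
force: [-9.8, 1.0, 6.0]
finger_gap: 0.0717
```

step_arm(targets=[[[0, 0.003, 0], 0], [[0, 0.003, 0], 0]])

```text
time_s: 27.55
tcp_pos: [0.6234, -0.1342, -0.0078]
orientation: [-0.49, -0.505, -0.496, 0.508]
force: [-17.2, 2.6, 11.4]
finger_gap: 0.0719
```

step_arm(targets=[[[0, 0.003, 0], 0], [[0, 0.003, 0], 0]])

```text
time_s: 27.8
tcp_pos: [0.6235, -0.1342, -0.008]
orientation: [-0.488, -0.505, -0.498, 0.509]
force: [-24.8, 3.8, 17.1]
finger_gap: 0.072
```

```bash
cat > z.py <<'E'
from h import *
yaw=-.0262
SE={'f':(.6635,.0325),'m':(.659,-.1425),'c':(.668,.2075)}
def rect2(im,n,c,z,s=8000,hx=(-.03,.03),hy=.05):
    xa=np.array([np.cos(yaw),np.sin(yaw)]); ya=np.array([-np.sin(yaw),np.cos(yaw)])
    xs=np.arange(hx[1],hx[0],-1/s); ys=np.arange(hy,-hy,-1/s)
    X,Y=np.meshgrid(xs,ys,indexing='ij'); P=np.c_[c[0]+xa[0]*X.ravel()+ya[0]*Y.ravel(),c[1]+xa[1]*X.ravel()+ya[1]*Y.ravel(),np.full(X.size,z)]
    uv=proj(n,P).astype(np.float32); return cv2.remap(im,uv[:,0].reshape(X.shape),uv[:,1].reshape(X.shape),cv2.INTER_CUBIC)
if __name__=='__main__':
    c=SE[sys.argv[2]]
    A=rect2(np.load('pics/scene0.npy'),'scene',c,.029,hx=(0,.035)); B=rect2(np.load(sys.argv[1]),'scene',c,.029,hx=(0,.035))
    o=np.vstack([A,B]); o=cv2.convertScaleAbs(o,alpha=1.5)
    cv2.imwrite(sys.argv[3],o[:,:800,::-1])
E
python3 s.py .57 -.135 -.006 1.545; python3 v.py c28 .66 -.14;python3 hm.py pics/c28.npy .659 -.142; python3 z.py pics/c28.npy m pics/c28z.png
```

```text
[[-0.015  0.999 -0.028]
 [ 0.006 -0.028 -1.   ]
 [-1.    -0.015 -0.005]]
t 27.8 tcp [ 0.6235 -0.1342 -0.008 ] az -1.5992 F [-24.8   3.8  17.1] gap 0.072 q1,7 [-0.43  0.93  0.87  1.78 -0.9   0.9  -0.74]
shift [-0.0012 -0.0535  0.0024] turn -0.0026 | other turn 3.139
crop origin 188 212
-0.02691043321201063 [ 0.65079736 -0.13108769] (np.float64(-0.07641751741226667), np.float64(0.07309358596572778)) (np.float64(-0.053999999999999965), np.float64(0.04400000000000012)) [ 0.65066282 -0.13608588] [ 0.65064501 -0.1367476 ]
head low ([0.0065, 0.0104, 0.0145], 20.0)
head up ([-0.0154, -0.0052], 4.4)
nut low ([0.0048], 18.2)
nut up ([-0.0181, -0.0036], 10.8)
```

View pics/c28z.png

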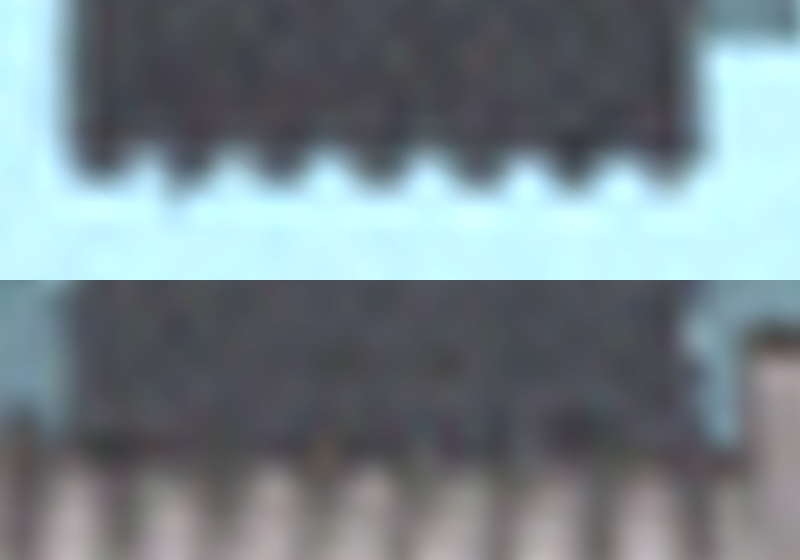

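View pics/c28.png

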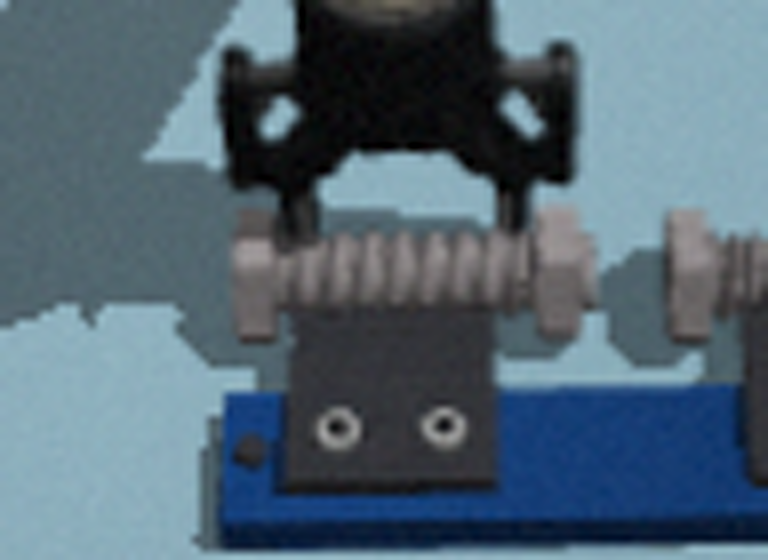

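step_arm(targets=[[[0, -0.005, 0], 0], [[0, -0.005, 0.003], 0], [[0, -0.005, 0.005], 0]])

```text
time_s: 28.22
tcp_pos: [0.6237, -0.1365, -0.0085]
orientation: [0.49, 0.507, 0.496, -0.507]
force: [-9.6, 6.9, 3.3]
finger_gap: 0.0715
```

step_arm(targets=[[[0, 0.001, 0.0015], 0], [[0, 0.001, 0.003], 0]])

```text
time_s: 28.48
tcp_pos: [0.6264, -0.1409, -0.0082]
orientation: [0.492, 0.507, 0.495, -0.506]
force: [-3.5, 1.7, -0.2]
finger_gap: 0.0716
```

step_arm(targets=[[[0, 0, 0.0015], 0], [[0, 0, 0.003], 0]])

```text
time_s: 28.72
tcp_pos: [0.6269, -0.1427, -0.0083]
orientation: [0.492, 0.507, 0.495, -0.506]
force: [-4.1, 7.1, -0.3]
finger_gap: 0.0717
```

step_arm(targets=[[[0, 0.003, -0.003], 0], [[0, 0.005, -0.003], 0], [[0, 0.005, -0.003], 0]])

```text
time_s: 29.1
tcp_pos: [0.6272, -0.1424, -0.0084]
orientation: [-0.49, -0.505, -0.496, 0.509]
force: [-15.7, 3.1, 5.9]
finger_gap: 0.0717
```

```bash
python3 s.py .57 -.135 -.006 1.545; python3 v.py c29 .66 -.14;python3 hm.py pics/c29.npy .659 -.142; python3 z.py pics/c29.npy m pics/c29z.png
```

```text
[[-0.01   1.    -0.028]
 [ 0.003 -0.028 -1.   ]
 [-1.    -0.01  -0.003]]
t 29.1 tcp [ 0.6272 -0.1424 -0.0084] az -1.599 F [-15.7   3.1   5.9] gap 0.0717 q1,7 [-0.41  0.94  0.87  1.77 -0.9   0.9  -0.73]
shift [-0.0018 -0.0574 -0.0058] turn -0.0024 | other turn 3.1392
crop origin 188 212
-0.0028254103775990206 [ 0.65300733 -0.13709708] (np.float64(-0.07595066471304342), np.float64(0.0730967724705521)) (np.float64(-0.052999999999999964), np.float64(0.04500000000000012)) [ 0.65299603 -0.14109707] [ 0.652992   -0.14252401]
head low ([0.0066], 20.8)
head up ([-0.015, -0.0019], 6.9)
nut low ([0.0016], 19.4)
nut up ([-0.0131, -0.0035], 10.8)
```

View pics/c29z.png

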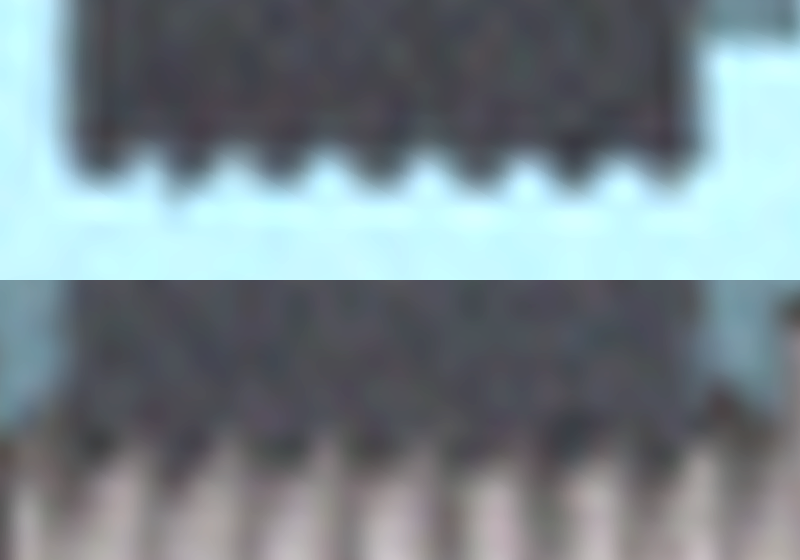

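step_arm(targets=[[[0, 0.001, 0.001], 0.03], [[0, 0.001, 0.001], 0.06], [[0, 0.001, 0.001], 0.06], [[0, 0.001, 0.001], 0.0], [[0, 0.001, 0.001], -0.06], [[0, 0.001, 0.001], -0.06], [[0, 0.001, 0.001], 0], [[0, 0.001, 0.001], 0]])

```text
time_s: 30.15
tcp_pos: [0.6274, -0.1424, -0.0089]
orientation: [-0.489, -0.505, -0.497, 0.509]
force: [-17.4, 4.2, 5.5]
finger_gap: 0.0719
```

```bash
python3 s.py .57 -.135 -.006 1.545; python3 v.py c30 .66 -.14;python3 hm.py pics/c30.npy .659 -.142; python3 z.py pics/c30.npy m pics/c30z.png
```

```text
[[-0.012  1.    -0.029]
 [ 0.005 -0.029 -1.   ]
 [-1.    -0.012 -0.005]]
t 30.15 tcp [ 0.6274 -0.1424 -0.0089] az -1.5995 F [-17.4   4.2   5.5] gap 0.0719 q1,7 [-0.41  0.94  0.87  1.77 -0.9   0.9  -0.73]
shift [-0.0022 -0.0576 -0.0058] turn -0.0029 | other turn 3.1387
crop origin 188 212
-0.004654997605807086 [ 0.65330238 -0.1373109 ] (np.float64(-0.0757641703753057), np.float64(0.07332265992199916)) (np.float64(-0.05199999999999996), np.float64(0.04500000000000012)) [ 0.65328609 -0.14081086] [ 0.65327808 -0.1425316 ]
head low ([0.0068], 21.4)
head up ([-0.0131, -0.0018], 7.7)
nut low ([0.006], 20.0)
nut up ([-0.0125, -0.0031], 10.6)
```

View pics/c30z.png

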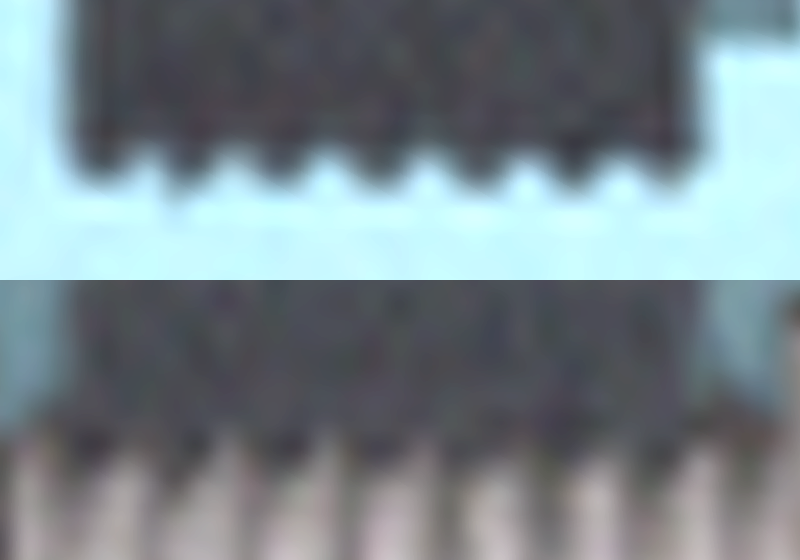

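View pics/c30.png

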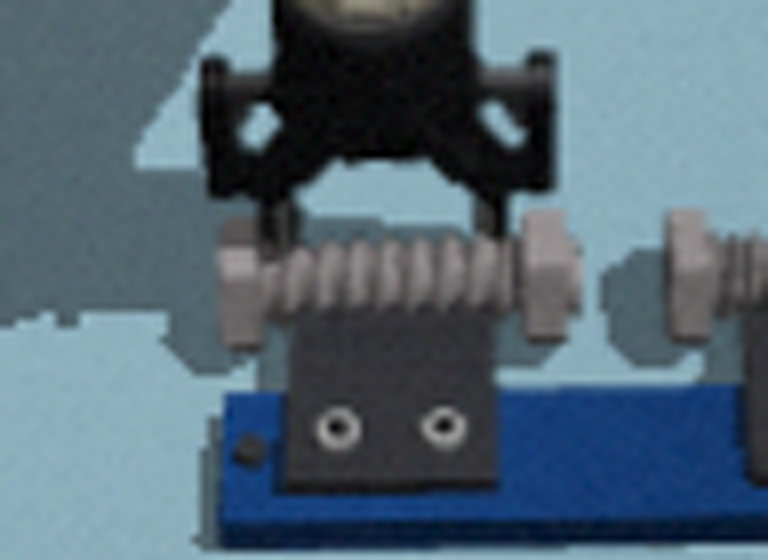

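step_arm(targets=[[[0, -0.012, -0.001], 0], [[0, -0.03, -0.001], 0], [[0, -0.05, -0.001], 0], [[-0.03, -0.055, -0.001], 0], [[-0.08, -0.055, -0.001], 0], [[-0.125, -0.06, -0.01], -0.1], [[-0.125, -0.08, -0.04], -0.28], [[-0.125, -0.1, -0.08], -0.46], [[-0.125, -0.13, -0.12], -0.64]])

```text
time_s: 31.32
tcp_pos: [0.5084, -0.0194, 0.1188]
orientation: [0.63, 0.325, 0.627, -0.323]
force: [-0.8, 1.4, 0.1]
finger_gap: 0.0719
```

```bash
python3 s.py .4605 .001 .10 -.14; python3 v.py c31 .66 -.14; python3 z.py pics/c31.npy m pics/c31z.png
```

```text
[[ 0.006  0.815  0.58 ]
 [-0.     0.58  -0.815]
 [-1.     0.005  0.003]]
t 31.325 tcp [ 0.5084 -0.0194  0.1188] az -0.9522 F [-0.8  1.4  0.1] gap 0.0719 q1,7 [-0.78  0.51  0.97  2.08 -0.58  0.84 -0.43]
shift [ 0.0185 -0.0273 -0.0445] turn -0.8122 | other turn 2.3294
crop origin 188 212
-0.026178697329633398 [ 0.65239647 -0.13781142] (np.float64(-0.07477557756985545), np.float64(0.0730378523188916)) (np.float64(-0.05099999999999996), np.float64(0.046000000000000124)) [ 0.65233103 -0.14031056] [ 0.65226902 -0.14267862]
```

View pics/c31z.png

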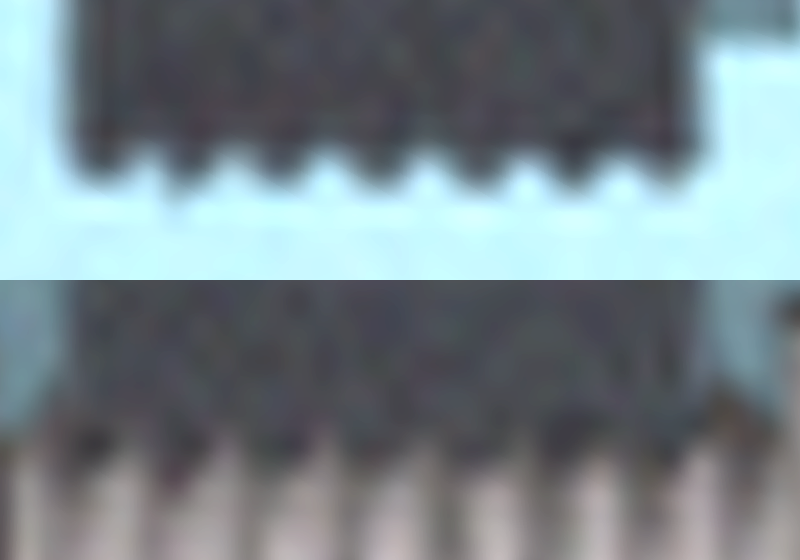

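step_arm(targets=[[[0, -0.015, -0.025], -0.18], [[0, -0.027, -0.044], -0.36], [[0, -0.027, -0.044], -0.54], [[0, -0.027, -0.044], -0.72], [[0, -0.027, -0.044], -0.81], [[0, -0.027, -0.044], -0.81]], jaw=0)

```text
time_s: 32.12
tcp_pos: [0.4607, -0.0002, 0.1185]
orientation: [0.706, 0.053, 0.704, -0.053]
force: [-0.3, -1.0, -0.9]
finger_gap: 0.0855
```

```bash
python3 s.py .4605 .001 .0 -.14; python3 - <<'E'
from h import *
b=bot.snapshot('scene')
B=cv2.resize(b[150:230,225:325],None,fx=7,fy=7,interpolation=cv2.INTER_CUBIC)
cv2.imwrite('pics/c32.png',B[:,:,::-1])
E
```

```text
[[ 0.004  0.15   0.989]
 [ 0.001  0.989 -0.15 ]
 [-1.     0.001  0.003]]
t 32.125 tcp [ 4.607e-01 -2.000e-04  1.185e-01] az -0.1503 F [-0.3 -1.  -0.9] gap 0.0855 q1,7 [-0.74  0.36  0.8   2.18 -0.39  0.74  0.17]
shift [ 0.1185  0.001  -0.0008] turn -0.0103 | other turn 3.1313
```

View pics/c32.png

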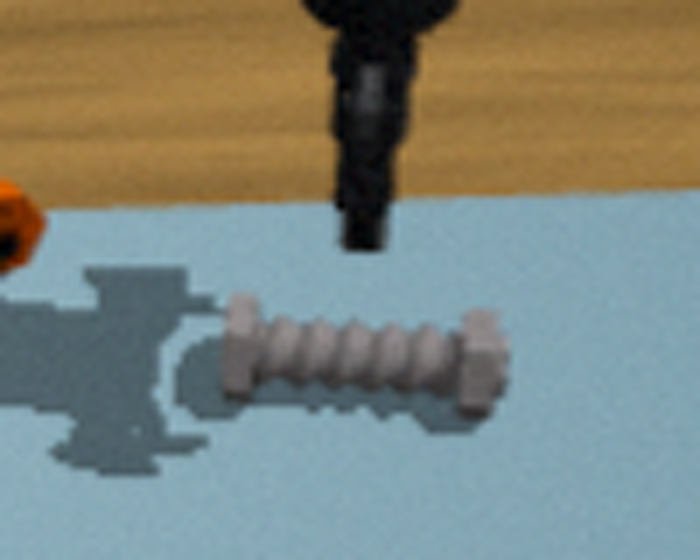

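Finger above the coarse screw's middle (crop (362,245), screw middle (360,355)). Descend and close.

step_arm(targets=[[[0.03, 0, 0], -0.01], [[0.06, 0, 0], -0.01], [[0.09, 0, 0], -0.01], [[0.113, 0, 0], -0.01], [[0.118, 0, 0], -0.01], [[0.118, 0, 0], -0.01]])

```text
time_s: 32.92
tcp_pos: [0.4597, -0.0003, -0.0]
orientation: [0.706, 0.049, 0.705, -0.049]
force: [-0.5, 0.5, 0.2]
finger_gap: 0.0854
```

step_arm(targets=[[[0, 0, 0], 0], [[0, 0, 0], 0], [[0, 0, 0], 0], [[0, 0, 0], 0], [[0, 0, 0], 0]], jaw=0.9)

```text
time_s: 33.55
tcp_pos: [0.4597, 0.0002, 0.0006]
orientation: [0.706, 0.049, 0.705, -0.048]
force: [-1.3, 0.4, 9.7]
finger_gap: 0.0329
```

```bash
python3 s.py .57 .0 .0 -.026; python3 v.py c33 .47 0
```

```text
[[ 0.001  0.138  0.99 ]
 [ 0.001  0.99  -0.138]
 [-1.     0.001  0.001]]
t 33.55 tcp [4.597e-01 2.000e-04 6.000e-04] az -0.1383 F [-1.3  0.4  9.7] gap 0.0329 q1,7 [-0.54  0.59  0.56  2.21 -0.66  0.51  0.4 ]
shift [0.0008 0.0151 0.1093] turn -0.1123 | other turn 3.0293
crop origin 228 167
0.23361218451539306 [0.46295248 0.04618351] (np.float64(-0.0384525442360608), np.float64(0.034967527384939065)) (nan, nan) [nan nan] [0.46428183 0.04059699]
```

View pics/c33.png

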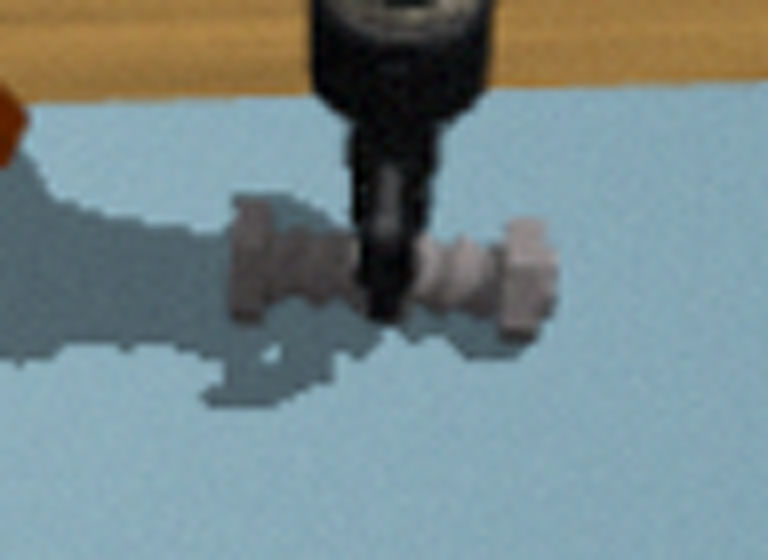

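```bash
python3 - <<'E'
from h import *
print(ray('top',[[131,148]],.05).round(3),ray('scene',[[398,230]],.05).round(3),ray('scene',[[387,187]],.08).round(3))
E
```

```text
[[0.625 0.373 0.05 ]] [[0.634 0.378 0.05 ]] [[0.468 0.381 0.08 ]]
```

step_arm(targets=[[[0, 0, 0.01], 0], [[0, 0.003, 0.025], -0.03], [[0, 0.006, 0.045], -0.06], [[0, 0.009, 0.065], -0.09], [[0, 0.012, 0.085], -0.112], [[0, 0.015, 0.105], -0.112], [[0, 0.015, 0.11], -0.112], [[0, 0.015, 0.11], -0.112]])

```text
time_s: 34.6
tcp_pos: [0.5665, -0.0002, 0.0004]
orientation: [0.704, 0.01, 0.71, -0.008]
force: [-11.3, 0.5, 18.2]
finger_gap: 0.0328
```

```bash
python3 s.py .612 .21 .0 -.026
```

```text
[[-0.008  0.026  1.   ]
 [ 0.003  1.    -0.026]
 [-1.     0.002 -0.008]]
t 34.6 tcp [ 5.665e-01 -2.000e-04  4.000e-04] az -0.0262 F [-11.3   0.5  18.2] gap 0.0328 q1,7 [-0.48  0.71  0.56  1.95 -0.6   0.66  0.44]
shift [0.0006 0.2113 0.04  ] turn -0.0002 | other turn 3.1414
```

step_arm(targets=[[[0, 0.01, 0], 0], [[0, 0.03, 0], 0], [[0, 0.06, -0.001], 0], [[0, 0.09, -0.002], 0], [[0, 0.12, -0.003], 0], [[0, 0.15, -0.004], 0], [[0, 0.18, -0.002], 0], [[0, 0.2, 0.01], 0], [[0, 0.21, 0.025], 0], [[0, 0.211, 0.04], 0], [[0, 0.211, 0.04], 0], [[0, 0.211, 0.04], 0]])

```text
time_s: 36.1
tcp_pos: [0.6149, 0.2096, 0.0006]
orientation: [0.706, 0.009, 0.708, -0.009]
force: [-4.2, -0.5, 7.4]
finger_gap: 0.0329
```

```bash
python3 s.py .612 .21 .0 -.026; python3 v.py c34 .62 .205
```

```text
[[-0.002  0.026  1.   ]
 [ 0.001  1.    -0.026]
 [-1.     0.001 -0.002]]
t 36.1 tcp [6.149e-01 2.096e-01 6.000e-04] az -0.0259 F [-4.2 -0.5  7.4] gap 0.0329 q1,7 [-0.79  0.81  0.58  1.75 -0.61  0.77  0.08]
shift [ 0.0006  0.0004 -0.0029] turn 0.0001 | other turn -3.1415
crop origin 294 198
0.1976045028121905 [0.61216233 0.17057567] (np.float64(-0.03309311610057294), np.float64(0.04065326934384521)) (nan, nan) [nan nan] [0.61220551 0.17036002]
```

View pics/c34.png

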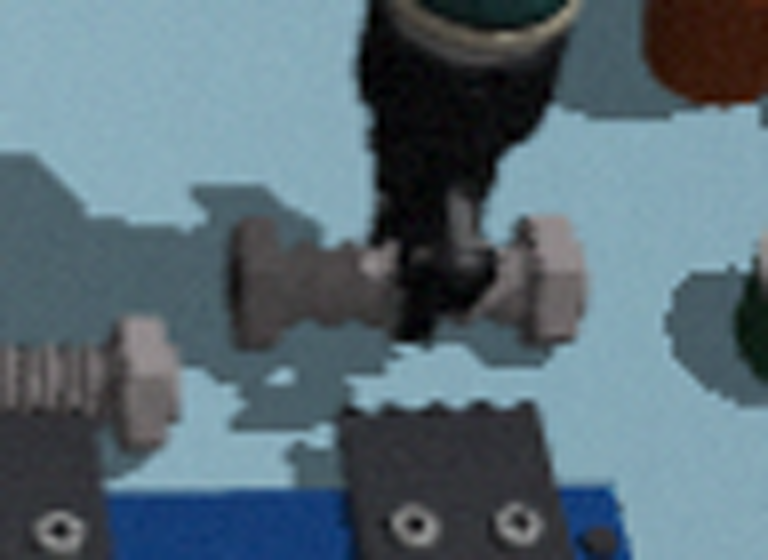

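step_arm(targets=[[[0, 0.004, -0.003], 0], [[0, 0.007, -0.004], 0], [[0, 0.007, -0.004], 0]])

```text
time_s: 36.52
tcp_pos: [0.6132, 0.2141, 0.0007]
orientation: [0.708, 0.009, 0.706, -0.011]
force: [1.8, -5.5, 4.4]
finger_gap: 0.0325
```

step_arm(targets=[[[0, 0, 0], 0], [[0, 0, 0], 0], [[-0.02, 0, 0], 0], [[-0.06, 0, 0], 0], [[-0.08, 0, -0.02], 0.18], [[-0.08, 0, -0.06], 0.36], [[-0.08, 0, -0.07], 0.54], [[-0.08, 0, -0.07], 0.72], [[-0.08, 0, -0.07], 0.9], [[-0.08, 0, -0.07], 1.08], [[-0.08, 0, -0.07], 1.26], [[-0.08, 0, -0.07], 1.44]], jaw=0.3)

```text
time_s: 38.02
tcp_pos: [0.542, 0.2193, 0.081]
orientation: [0.524, 0.475, 0.524, -0.474]
force: [-0.6, -0.5, 0.2]
finger_gap: 0.0601
```

```bash
python3 s.py .54 .21 -.007 1.545; python3 v.py c35 .62 .205; python3 hm.py pics/c35.npy .612 .208
```

```text
[[ 0.001  0.995  0.099]
 [ 0.002  0.099 -0.995]
 [-1.     0.001 -0.002]]
t 38.025 tcp [0.542  0.2193 0.081 ] az -1.4714 F [-0.6 -0.5  0.2] gap 0.0601 q1,7 [-1.16  0.76  1.02  1.91 -0.81  0.95 -1.22]
shift [ 0.088  -0.003   0.0092] turn 0.1252 | other turn -3.0164
crop origin 294 198
-0.02515251678199159 [0.61276928 0.21856439] (np.float64(-0.07315807197652632), np.float64(0.07441786648696828)) (np.float64(-0.04999999999999996), np.float64(0.04400000000000012)) [0.61269383 0.21556534] [0.61268452 0.21519535]
head low ([0.003], 10.8)
head up ([0.0032], 11.1)
nut low ([0.0046], 10.7)
nut up ([0.0038], 12.3)
```

View pics/c35.png

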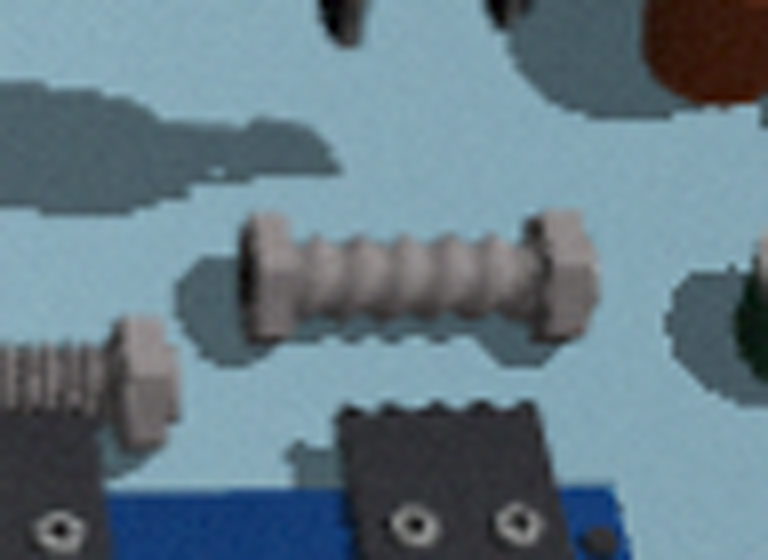

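```bash
python3 - <<'E'
from h import *
f=lambda L,z: ray('scene',[[294+u/8-.5+.06,198+v/8-.5+.06] for u,v in L],z).round(4)
print(f([(298,275),(540,275)],.025), f([(342,412),(535,405)],.029)); print(f([(320,240),(362,240),(405,240),(448,240),(492,240)],.043))
E
python3 - <<'E'
import sys; sys.path.insert(0,'.')
from z import *
c=SE['c']; B=rect2(np.load('pics/c35.npy'),'scene',(c[0]-.0,c[1]),.029,s=5000,hx=(-.09,.03),hy=.08)
cv2.imwrite('pics/c35z.png',B[:,:,::-1])
E
```

```text
[[0.6112 0.1667 0.025 ]
 [0.6162 0.2657 0.025 ]] [[0.6837 0.1708 0.029 ]
 [0.6843 0.2474 0.029 ]]
[[0.6081 0.1738 0.043 ]
 [0.6089 0.1909 0.043 ]
 [0.6098 0.2083 0.043 ]
 [0.6106 0.2258 0.043 ]
 [0.6115 0.2437 0.043 ]]
```

View pics/c35z.png

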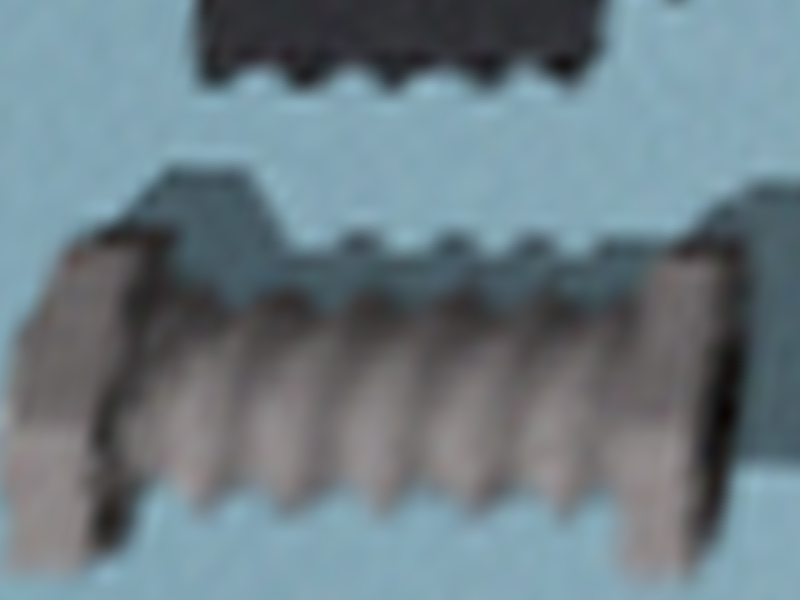

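step_arm(targets=[[[0.02, 0, 0.008], 0.1], [[0.05, 0, 0.008], 0.125], [[0.08, 0, 0.008], 0.125], [[0.088, 0, 0.008], 0.125], [[0.088, 0.005, 0.008], 0.125], [[0.088, 0.005, 0.008], 0.125]], jaw=0.16)

```text
time_s: 38.83
tcp_pos: [0.5492, 0.2114, -0.0069]
orientation: [0.495, 0.506, 0.495, -0.504]
force: [-0.7, -0.2, -0.1]
finger_gap: 0.0716
```

```bash
python3 s.py .57 .21 -.007 1.545; python3 v.py c36 .605 .205
```

```text
[[ 0.002  1.    -0.02 ]
 [ 0.001 -0.02  -1.   ]
 [-1.     0.002 -0.001]]
t 38.825 tcp [ 0.5492  0.2114 -0.0069] az -1.5904 F [-0.7 -0.2 -0.1] gap 0.0716 q1,7 [-1.07  0.89  0.91  1.92 -0.97  0.84 -1.22]
shift [0.0002 0.0208 0.001 ] turn 0.0062 | other turn -3.1354
crop origin 294 195
-0.029651964194465533 [0.61278123 0.21831673] (np.float64(-0.0728629491486239), np.float64(0.0754785999627692)) (np.float64(-0.04999999999999996), np.float64(0.04400000000000012)) [0.61269229 0.21531805] [0.61270142 0.21562574]
```

View pics/c36.png

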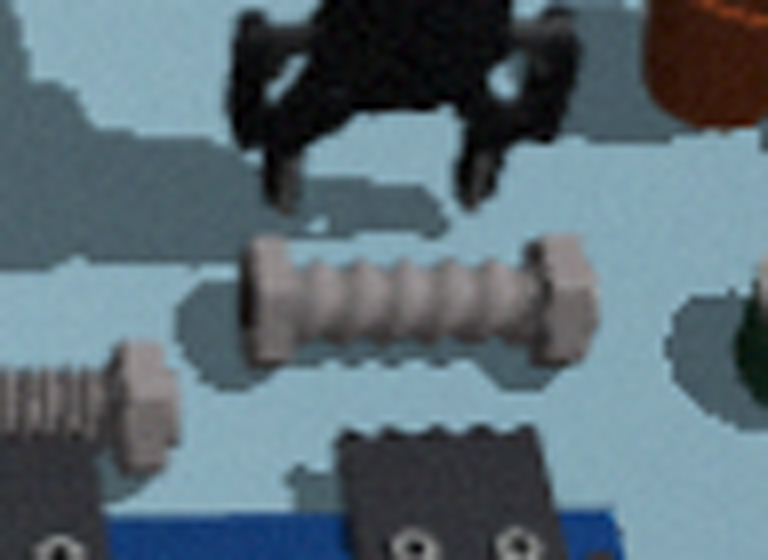

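step_arm(targets=[[[0, 0.008, -0.006], 0.006], [[0, 0.018, -0.007], 0.006], [[0, 0.026, -0.007], 0.006], [[0, 0.033, -0.007], 0.006], [[0, 0.033, -0.007], 0.006]])

```text
time_s: 39.5
tcp_pos: [0.5814, 0.2167, -0.0084]
orientation: [-0.493, -0.507, -0.493, 0.507]
force: [-0.1, -0.9, -1.0]
finger_gap: 0.0716
```

```bash
python3 s.py .57 .21 -.007 1.545; python3 v.py c37 .605 .205
```

```text
[[ 0.     1.    -0.027]
 [-0.001 -0.027 -1.   ]
 [-1.     0.     0.001]]
t 39.5 tcp [ 0.5814  0.2167 -0.0084] az -1.5978 F [-0.1 -0.9 -1. ] gap 0.0716 q1,7 [-1.04  0.93  0.91  1.84 -0.96  0.88 -1.25]
shift [-0.0014 -0.0113  0.007 ] turn -0.0012 | other turn 3.1404
crop origin 294 195
-0.013339347356722537 [0.61285128 0.21920188] (np.float64(-0.0740065451722723), np.float64(0.07378020332061527)) (np.float64(-0.05199999999999996), np.float64(0.04300000000000012)) [0.61279126 0.21470228] [0.61279642 0.21508907]
```

View pics/c37.png

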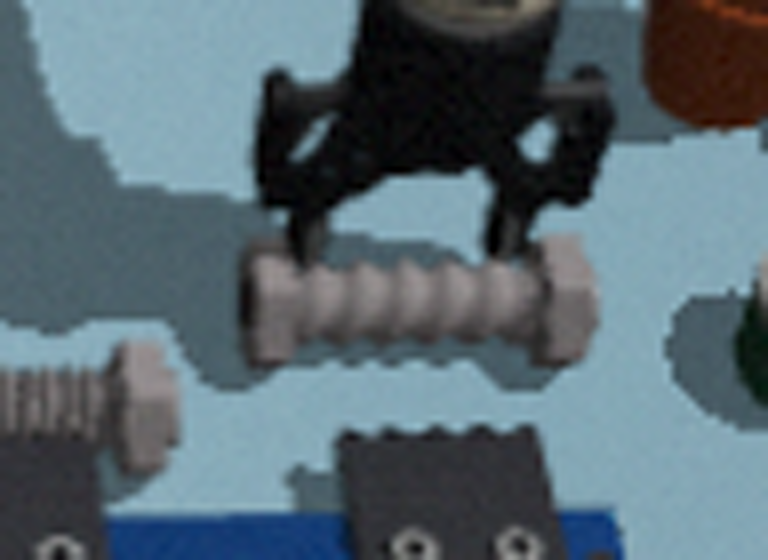

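step_arm(targets=[[[0, 0.01, -0.001], 0], [[0, 0.02, -0.001], 0], [[0, 0.03, -0.001], 0], [[0, 0.038, -0.001], 0], [[0, 0.044, -0.001], 0], [[0, 0.044, -0.001], 0]])

```text
time_s: 40.3
tcp_pos: [0.6256, 0.2173, -0.0084]
orientation: [0.494, 0.507, 0.493, -0.506]
force: [-2.4, 0.4, -2.0]
finger_gap: 0.0718
```

```bash
python3 s.py .57 .21 -.007 1.545; python3 v.py c38 .655 .205; python3 - <<'E'
from z import *
c=SE['c']; B=rect2(np.load('pics/c38.npy'),'scene',c,.029,s=8000,hx=(-.035,.035),hy=.05)
cv2.imwrite('pics/c38z.png',B[:,:800,::-1])
E
```

```text
[[ 0.001  1.    -0.026]
 [ 0.    -0.026 -1.   ]
 [-1.     0.001 -0.   ]]
t 40.3 tcp [ 0.6256  0.2173 -0.0084] az -1.5971 F [-2.4  0.4 -2. ] gap 0.0718 q1,7 [-0.98  0.98  0.91  1.73 -0.95  0.94 -1.27]
shift [-0.0014 -0.0554  0.0087] turn -0.0005 | other turn 3.1411
crop origin 297 207
-0.02682308557328184 [0.65353124 0.21938298] (np.float64(-0.07486053533763094), np.float64(0.07354946938595701)) (np.float64(-0.053999999999999965), np.float64(0.04300000000000012)) [0.65338373 0.21388496] [0.65340638 0.21472912]
```

View pics/c38z.png

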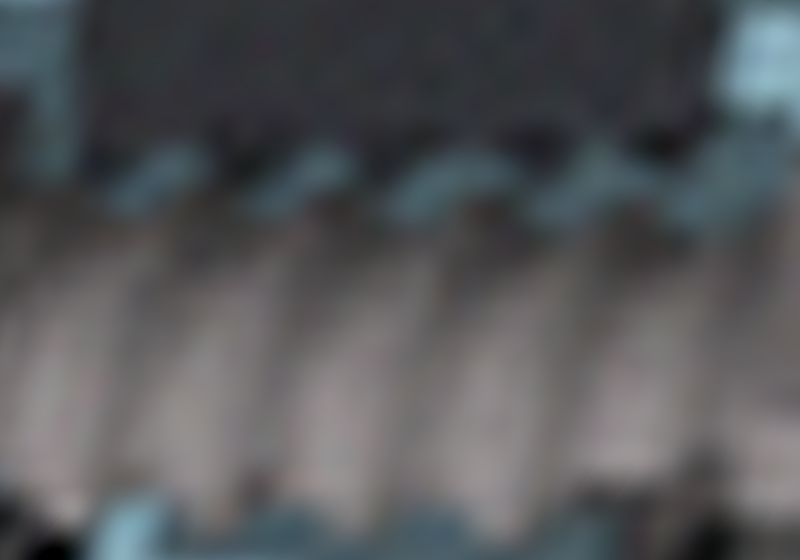

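View pics/c38.png

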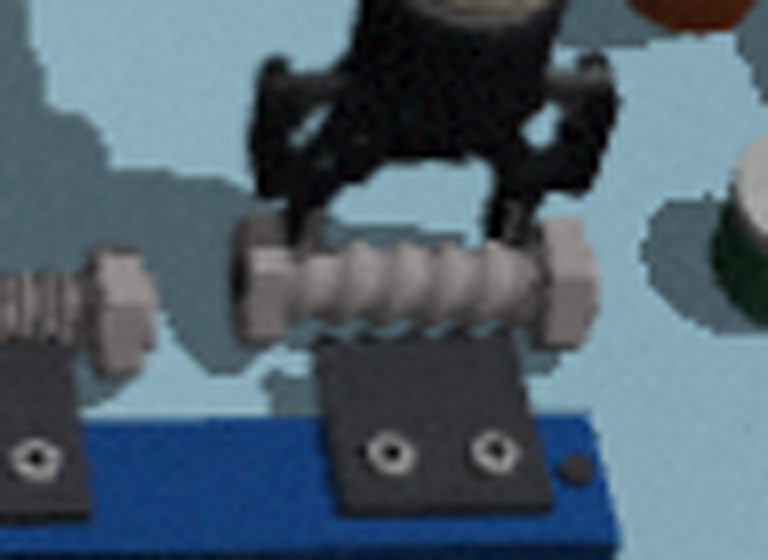

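step_arm(targets=[[[0, 0.004, 0.001], 0], [[0, 0.008, 0.002], 0], [[0, 0.01, 0.003], 0], [[0, 0.01, 0.003], 0]])

```text
time_s: 40.85
tcp_pos: [0.6352, 0.2142, -0.0083]
orientation: [0.494, 0.507, 0.493, -0.506]
force: [-2.3, 2.0, -1.1]
finger_gap: 0.0715
```

step_arm(targets=[[[0, 0.002, 0], 0], [[0, 0.003, 0], 0], [[0, 0.003, 0], 0]])

```text
time_s: 41.22
tcp_pos: [0.6366, 0.2139, -0.0085]
orientation: [-0.493, -0.506, -0.494, 0.507]
force: [-7.1, 1.5, 3.1]
finger_gap: 0.0717
```

```bash
python3 s.py .57 .21 -.007 1.545; python3 v.py c39 .665 .205; python3 z.py pics/c39.npy c pics/c39z.png
```

```text
[[-0.003  1.    -0.026]
 [ 0.    -0.026 -1.   ]
 [-1.    -0.003 -0.   ]]
t 41.225 tcp [ 0.6366  0.2139 -0.0085] az -1.5969 F [-7.1  1.5  3.1] gap 0.0717 q1,7 [-0.96  0.99  0.91  1.7  -0.94  0.95 -1.27]
shift [-0.0014 -0.0664  0.0057] turn -0.0003 | other turn 3.1413
crop origin 297 209
-0.040868585437003904 [0.66283475 0.21591474] (np.float64(-0.0741100081451177), np.float64(0.07403014642453622)) (np.float64(-0.053999999999999965), np.float64(0.04400000000000012)) [0.66263047 0.21091892] [0.66266969 0.21187819]
```

View pics/c39z.png

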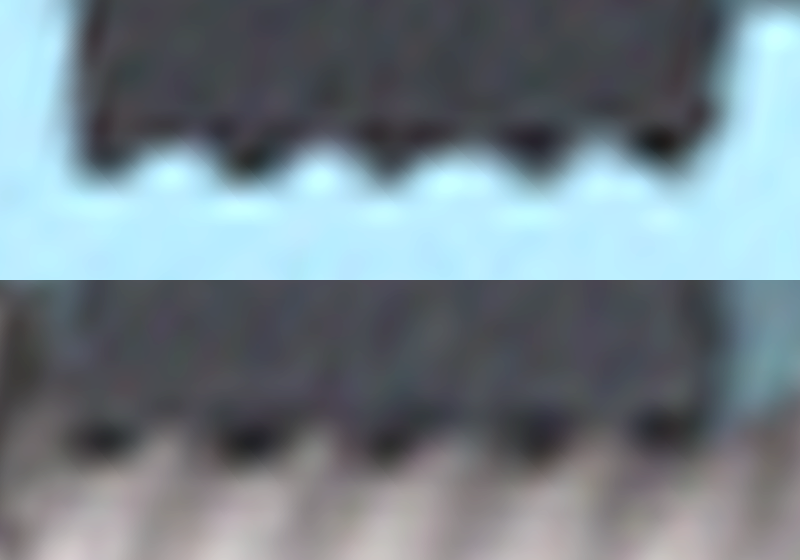

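step_arm(targets=[[[0, 0.003, -0.001], 0], [[0, 0.005, -0.001], 0], [[0, 0.005, -0.001], 0.05], [[0, 0.005, -0.001], 0.05], [[0, 0.005, -0.001], 0], [[0, 0.005, -0.001], -0.05], [[0, 0.005, -0.001], -0.05], [[0, 0.005, -0.001], 0], [[0, 0.005, -0.001], 0]])

```text
time_s: 42.4
tcp_pos: [0.6368, 0.2134, -0.0093]
orientation: [-0.491, -0.503, -0.497, 0.51]
force: [-19.9, -2.0, 9.6]
finger_gap: 0.0715
```

step_arm(targets=[[[0, -0.012, 0], 0], [[0, -0.03, 0], 0], [[0, -0.05, 0], 0], [[-0.03, -0.06, 0], 0], [[-0.08, -0.06, 0], 0], [[-0.125, -0.06, 0], 0], [[-0.14, -0.09, 0], 0], [[-0.14, -0.13, 0], 0], [[-0.14, -0.17, 0], 0]])

```text
time_s: 43.52
tcp_pos: [0.4734, 0.2185, 0.1325]
orientation: [0.494, 0.508, 0.492, -0.506]
force: [0.4, 0.3, 0.0]
finger_gap: 0.0715
```

```bash
python3 s.py .57 .21 -.007 1.545; python3 v.py c40 .665 .205; python3 z.py pics/c40.npy c pics/c40c.png;  python3 z.py pics/c40.npy f pics/c40f.png; python3 z.py pics/c40.npy m pics/c40m.png; python3 - <<'E'
from m import *
b=np.load('pics/c40.npy')
o=np.vstack([cv2.imread(f'pics/c40{k}.png')[280:480] for k in 'cfm']); cv2.imwrite('pics/c40z.png',o[:600])
for g in [(.665,.208),(.66,.034),(.655,-.14)]:
    d=screw('scene',b,g); print(d['yaw'],d['mid_ext'],d['mid_in'])
cv2.imwrite('pics/c40s.png',cv2.resize(b[130:290,110:430],None,fx=2.5,fy=2.5)[:,:,::-1])
E
```

```text
[[ 0.004  1.    -0.028]
 [ 0.    -0.028 -1.   ]
 [-1.     0.004 -0.001]]
t 43.525 tcp [0.4734 0.2185 0.1325] az -1.5988 F [0.4 0.3 0. ] gap 0.0715 q1,7 [-1.37  0.64  1.18  2.04 -0.73  0.97 -1.4 ]
shift [0.1399 0.0962 0.0059] turn -0.0022 | other turn 3.1393
crop origin 297 209
-0.030242960970560326 [0.66271943 0.21579269] (np.float64(-0.0731154544521865), np.float64(0.07333351125962351)) (np.float64(-0.04999999999999996), np.float64(0.04500000000000012)) [0.66264383 0.21329383] [0.66260177 0.2119035 ]
-0.030242960970560326 [0.66260177 0.2119035 ] [0.66264383 0.21329383]
-0.01669643880524699 [0.65728856 0.03472005] [0.65731749 0.03645253]
-0.023871558090430754 [ 0.65229875 -0.14230672] [ 0.65234104 -0.14053518]
```

View pics/c40z.png

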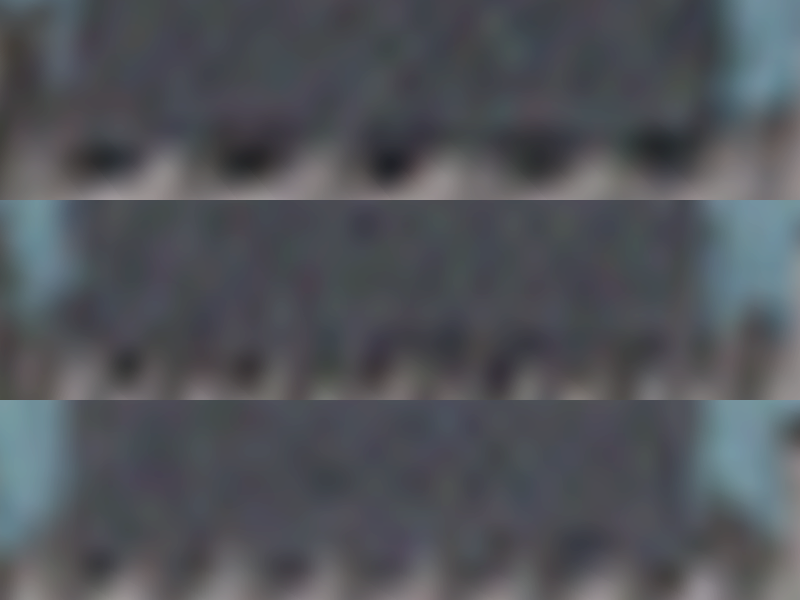

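View pics/c40s.png

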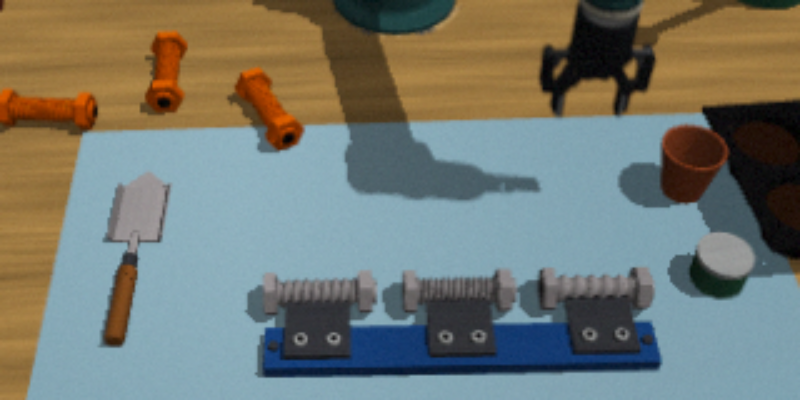

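```bash
python3 s.py .565 .039 .0925 1.545
```

```text
[[-0.004  1.    -0.027]
 [ 0.001 -0.027 -1.   ]
 [-1.    -0.004 -0.001]]
t 43.575 tcp [0.4675 0.2188 0.1311] az -1.5977 F [-5.4 -1.2 -2.2] gap 0.0718 q1,7 [-1.38  0.63  1.18  2.05 -0.73  0.97 -1.4 ]
shift [0.038  0.1024 0.1771] turn -0.0011 | other turn 3.1405
```

step_arm(targets=[[[0, 0.03, 0.05], 0], [[0, 0.06, 0.1], 0], [[0, 0.09, 0.15], 0], [[0.02, 0.1, 0.177], 0], [[0.038, 0.1, 0.177], 0], [[0.038, 0.1, 0.177], 0], [[0.038, 0.1, 0.177], 0]], jaw=0.3)

```text
time_s: 44.45
tcp_pos: [0.5684, 0.0408, 0.094]
orientation: [0.494, 0.506, 0.494, -0.506]
force: [0.1, -0.5, -0.1]
finger_gap: 0.0599
```

```bash
python3 s.py .565 .039 -.006 1.545
```

```text
[[ 0.001  1.    -0.025]
 [ 0.    -0.025 -1.   ]
 [-1.     0.001 -0.   ]]
t 44.45 tcp [0.5684 0.0408 0.094 ] az -1.5953 F [ 0.1 -0.5 -0.1] gap 0.0599 q1,7 [-0.88  0.73  1.04  1.94 -0.79  0.95 -1.04]
shift [ 0.1    -0.0034  0.0019] turn 0.0013 | other turn -3.1403
```

step_arm(targets=[[[0.04, 0, 0.002], 0], [[0.08, 0, 0.002], 0], [[0.098, 0, 0.002], 0], [[0.1, 0.02, 0.002], 0], [[0.1, 0.04, 0.002], 0], [[0.1, 0.052, 0.002], 0], [[0.1, 0.058, 0.002], 0], [[0.1, 0.058, 0.002], 0]])

```text
time_s: 45.45
tcp_pos: [0.6261, 0.0362, -0.0061]
orientation: [0.493, 0.507, 0.493, -0.506]
force: [0.3, -0.5, 0.2]
finger_gap: 0.0599
```

```bash
python3 s.py .6315 .039 -.006 1.545; python3 v.py c41 .66 .034
```

```text
[[ 0.     1.    -0.026]
 [ 0.    -0.026 -1.   ]
 [-1.     0.    -0.   ]]
t 45.45 tcp [ 0.6261  0.0362 -0.0061] az -1.5968 F [ 0.3 -0.5  0.2] gap 0.0599 q1,7 [-0.72  0.92  0.89  1.82 -0.93  0.88 -0.97]
shift [-0.0001  0.0053 -0.0029] turn -0.0002 | other turn 3.1414
crop origin 243 210
-0.014430596336297716 [0.65730871 0.03836642] (np.float64(-0.0740745293854106), np.float64(0.07466464522309404)) (np.float64(-0.05199999999999996), np.float64(0.048000000000000126)) [0.65727985 0.03636663] [0.65725525 0.03466186]
```

View pics/c41.png

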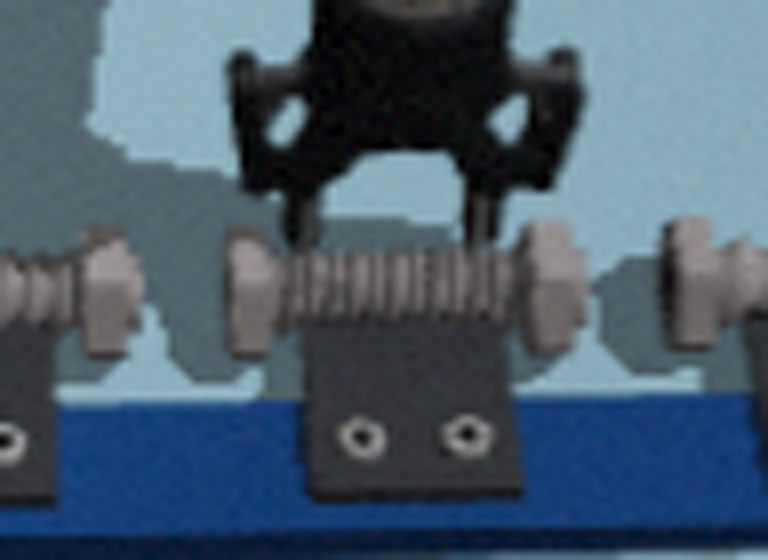

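step_arm(targets=[[[0, 0.005, -0.001], 0], [[0, 0.009, -0.001], 0], [[0, 0.01, -0.001], 0], [[0, 0.01, -0.001], 0.05], [[0, 0.01, -0.001], 0.05], [[0, 0.01, -0.001], 0], [[0, 0.01, -0.001], -0.05], [[0, 0.01, -0.001], -0.05], [[0, 0.01, -0.001], 0], [[0, 0.01, -0.001], 0]])

```text
time_s: 46.75
tcp_pos: [0.6316, 0.0372, -0.0074]
orientation: [-0.491, -0.504, -0.496, 0.508]
force: [-10.3, 0.8, 4.4]
finger_gap: 0.0595
```

step_arm(targets=[[[0, -0.006, 0], 0], [[0, -0.03, 0], 0], [[0, -0.05, 0], 0], [[-0.03, -0.06, 0], 0], [[-0.08, -0.06, 0], 0], [[-0.125, -0.06, 0], 0], [[-0.17, -0.09, 0], 0], [[-0.17, -0.13, 0], 0], [[-0.17, -0.15, 0], 0], [[-0.17, -0.15, 0], 0]])

```text
time_s: 48.0
tcp_pos: [0.4855, 0.0414, 0.1639]
orientation: [0.493, 0.507, 0.494, -0.506]
force: [-0.4, 0.3, 0.5]
finger_gap: 0.0594
```

```bash
python3 s.py .57 .21 -.007 1.545; python3 v.py c42 .66 .034; for k in c f m; do python3 z.py pics/c42.npy $k pics/c42$k.png; done; python3 - <<'E'
from m import *
b=np.load('pics/c42.npy')
o=np.vstack([cv2.imread(f'pics/c42{k}.png')[280:480] for k in 'cfm']); cv2.imwrite('pics/c42z.png',o[:600])
for g in [(.665,.208),(.66,.034),(.655,-.14)]:
    d=screw('scene',b,g); print(d['yaw'],d['mid_ext'],d['mid_in'])
a=bot.snapshot('top'); cv2.imwrite('pics/c42t.png',cv2.resize(a[90:210,100:380],None,fx=2.85,fy=2.85,interpolation=cv2.INTER_CUBIC)[:,:,::-1])
E
```

```text
[[ 0.     1.    -0.026]
 [ 0.002 -0.026 -1.   ]
 [-1.     0.    -0.002]]
t 48.0 tcp [0.4855 0.0414 0.1639] az -1.5969 F [-0.4  0.3  0.5] gap 0.0594 q1,7 [-1.12  0.52  1.26  2.09 -0.61  0.97 -1.13]
shift [ 0.1713  0.08   -0.1704] turn -0.0003 | other turn 3.1412
crop origin 243 210
-0.017633420784381366 [0.65721812 0.03847969] (np.float64(-0.07424273176647501), np.float64(0.07459304393201042)) (np.float64(-0.05199999999999996), np.float64(0.047000000000000125)) [0.65717404 0.03598008] [0.65715068 0.03465544]
-0.03351799851724298 [0.66268385 0.21212275] [0.66272422 0.21332686]
-0.017633420784381366 [0.65715068 0.03465544] [0.65717404 0.03598008]
-0.023174943156360255 [ 0.6521165  -0.14225874] [ 0.65215702 -0.14051093]
```

View pics/c42z.png

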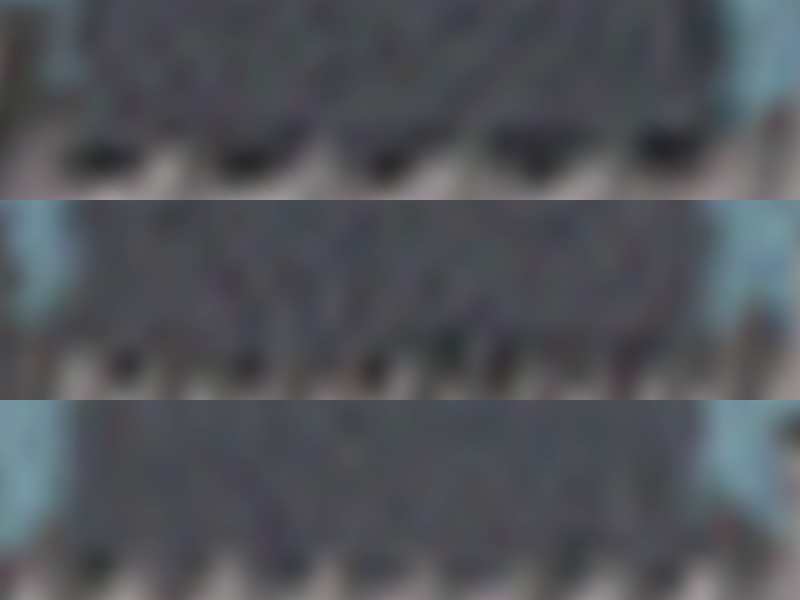

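View pics/c42t.png

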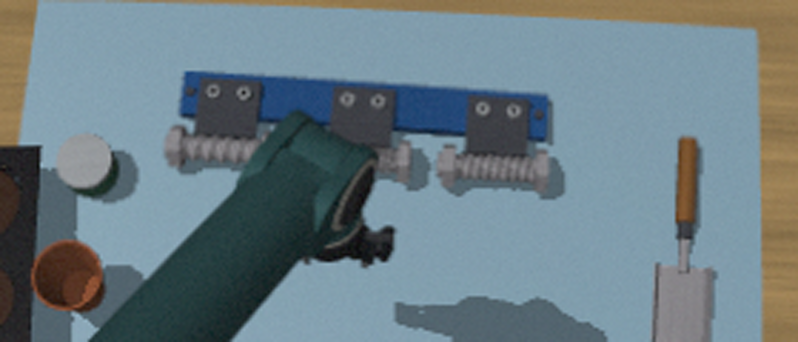

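```bash
python3 -c "
from plant import bot
print(bot.job_done()); print(bot.get_state()['time_s'])"
```

```text
the job is handed in; nothing more can be done
None
the job is handed in; nothing more can be done
```

All three steel screws are seated on their matching blades and the job is handed in. The last clock reading was about 48 s of the 72 s allowed. I slid each screw gripped flat on the table to a spot in front of its blade. I then pushed it home with the two fingers from behind and backed the arm clear.

**Seating checks**
- **Order and forces:** I seated fine on the middle blade, then medium on the −y blade, then coarse on the +y blade. The readings between moves never showed more than about 32 N at the wrist.
- **Medium screw:** it first stopped about 3 mm short with crests on teeth. A shift of a few millimetres along −y let it drop in, and the tool moved forward 3.2 mm.
- **Final tool positions:** the tool stopped at x = 0.6368 (coarse), 0.6316 (fine) and 0.6274 m (medium). That matches the gauge's slant to within about 0.5 mm.
- **Final pictures:** crests lie inside the notches on all three blades. The screw middles are spaced 177 mm apart against a nominal 175 mm. The pot, trowel and tin were never approached and look unmoved.

**Checks that disagreed**
- **Tool height:** the cameras showed the fingertips about 20–25 mm higher than the stated tool geometry, so my first grasp closed on air above the fine screw. I corrected for this by lowering further.
- **Fine screw:** the picture is marginal at its 8 mm pitch. The top view and a first axis estimate hinted at 3–4 mm short. The other checks say it is home: it resisted a sideways push, a second press with rocking stopped at the same spot, and it lies in line with the other two.
- **Screw angles:** the camera-measured angles of the three screws scatter by about ±0.01 rad around the gauge's angle, which I took as measurement noise.

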